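# Hook the specimen cup out of the furnace well

### The arm

A 6-joint arm with a two-finger parallel gripper is mounted at the origin on the work surface. World frame = base frame: x ahead of the robot, y to its left, z up, the work surface at z = 0. Lengths are in m, angles in rad, forces in N, time in s.
With the tool pointing down it reaches from about 0.375 to 0.925 m from the base axis. Payload 5.7 kg.
Tool frame: the origin (TCP) lies midway between the tips of the shut fingers; the grasp point (between the pads) lies 19 mm behind it; z points along the fingers, y is the direction in which the jaws open and shut (so a half turn about z gives the same grasp; the last joint's range is limited). The gripper opens to 85 mm and grips with 20 to 120 N. Pads are 22 mm wide; open, the fingers measure 114 mm over their backs; the gripper's body (76 mm by 85 mm) begins 54 mm behind the grasp point. The pads swing forward as they close: fully open they stand 13 mm farther back than shut.
Start: joints at [-1.346, 0.359, 1.51, -0, 1.272, -0.115], TCP at [0.2, -0.566, 0.231] pointing down, gripper open.
Joint ranges: [-2.97, 2.97], [-1.01, 2.36], [0.21, 2.38], [-0.96, 4.11], [0.2, 2.71], [-2.98, 2.98]. Speed limits (rad/s): [2.39, 2.39, 3.14, 3.14, 3.14, 3.14].

### API

Orientations are given as [roll, pitch, yaw] about the fixed x, y, z axes, in that order (R = Rz(yaw) Ry(pitch) Rx(roll)).
In Python, from bench import r gives the robot as it stands.
- The arm moves only by the shell command python3 -m inch 'ROWS' [OPENING]. ROWS is JSON, a list of rows, each an object with "linear": the shift along the tool's x, y, z in m, a list of three; "rotation": the turn, a rotation vector about the tool's x, y, z in rad, a list of three. In form: [{"linear": [tx, ty, tz], "rotation": [wx, wy, wz]}, ...]. A call has exactly 8 rows; each row shifts and turns the pose as measured when the row begins, along the tool's axes as they then stand; what a row does not reach is not made up. A row lasts 1/10 s, in which the tool goes at most 50 mm and 8.59 degrees, less where a joint would pass 70% of its speed; a pose out of reach is approached as far as the arm can. A call with a gripper value outside its range is refused whole. OPENING is the closure, from 0 (fully open) to 1 (shut), set as the call begins (- or left out, the last holds). The fingers move at their own pace and stop on an object; the grip force is fixed at half the most. Time passes only in rows, so rows that do not move let the fingers close, or fill a call up. It gives the time, the measured TCP pose, the force and the opening at its end, in the units of the state.
- r.get_state(): the state, without advancing time (a new reading comes with each control period).
- r.capture(name): name is "scene" or "top" or "wrist"; returns (picture, depth): 400x640x3 uint8, blue, green, red; 400x640 float32, m along the optical axis (not along the pixel's ray), 0 where there is no reading.
- r.camera_info(name): a dict with "camera_matrix" (3x3 intrinsics, pixels), "dist" ([k1, k2, p1, p2, k3] as OpenCV has them; the pictures are not rectified), "eye" and "attitude" of the camera in the world. Camera axes: x right, y down, z forward; pixel columns grow to the right and rows downward; lengths in m; the calibration is good to about 2 mm. A picture is of the moment at which its call begins: read the wrist's pose just before it. camera_info takes no time and is no camera call; for the wrist camera it gives the pose at the moment of the call.
- r.hand_in(): hands the job in, once; it reports no verdict.
The state is a dict: "time": time; "qpos": joint angles; "joint_vel": joint speeds; "tau": joint torques, N m; "position": TCP position; "orientation": TCP orientation; "ft_force": force on the tool from outside, world axes, zero at the start; "wrist_torque": the same for the moment, N m; "width": opening from 0.0 (shut) to 1.0 (fully open).
Only numpy, scipy, OpenCV 4.12 (cv2) and the standard library are available. Lean on these libraries where they do the work, as an engineer would, in place of code of your own. Each camera call takes 0.05 s, during which the arm holds its last target.

### The job

Take the hook rod (the one with the tall square wooden handle) from the rack, catch the wire loop of the specimen cup that stands deep in the round well, draw the cup up out of the well and set it down upright, wholly on the white tile, without dropping it. Then free the hook from the loop and hang it back in its own slot of the rack. Move the cup with the hook alone: the gripper's fingers must not touch it.

Things in the scene. Friction and masses are not known exactly. Their poses are not given: they have to be found in the camera images.
- hook_grip (a point): Handle of the loose hook rod, wood, 22 x 22 mm, faces along x, y; point on its axis, handle from 29 mm below to 31 mm above. Collar (24 x 52 mm, underside 35 mm below point) rests on a fixed steel rack 112 mm tall; shaft in a slot 66 mm along x, 22 along y, 9 mm to -x of its middle. Lift over 110 mm to clear. A straight rod with a ball knob hangs 120 mm beside. z up.
- hook_foot (a point): Seat of the hook: middle of the gap on the foot's upper side, 11 mm to +x of and 129 mm below hook_grip, same axes. The 6 mm round shaft runs down on the handle's axis, bends level to +x (foot underside 6 mm below this point), then up into a toe: toe axis 11 mm to +x of this point, toe top 10 mm above it; clear gap shaft to toe 16 mm.
- carrier_loop (a point): Loose steel cup, 70 mm wide, 34 mm tall, brick specimen in it, upright in the well (an empty one on the bench is not meant). Point: top middle of its rigid wire loop (axis of the 5 mm wire), 73.5 mm above the cup's underside. Arch in the y-z plane: the toe passes under it along x; 9.5 mm lower at shoulders 27 mm to each side; 37 mm clear under its middle to the cup's rim. z up. About 0.16 kg.
- well_mouth (a point): Fixed round well of pale refractory, 130 mm outside, 96 mm bore, 130 mm tall; point at the centre of its open top, inner floor 120 mm below. z up.
- tile_top (a point): Fixed white ceramic tile 180 x 180 mm, 12 mm thick, flat on the bench; point at the centre of its top face, x and y along its edges, z up.
Things that resemble listed ones, but are neither listed nor needed, are in the scene too. Leave any orange or pink look-alike of the part that bears hook_grip alone.

How it is judged:
On the way, in this order (a step that is already met when the one before it is completed fails the run):
1. the cup hangs on the hook, clear above the well's mouth (z of carrier_loop in the frame of well_mouth above 0.075 m and distance between hook_grip and carrier_loop below 0.15 m and height (world z) of hook_grip above 0.25 m), for 0.1 s.
2. the cup stands upright on the tile, the hook still at its loop (set down, not dropped) (z of carrier_loop in the frame of tile_top between 0.068 and 0.078 m and x of carrier_loop in the frame of tile_top between -0.057 and 0.057 m and y of carrier_loop in the frame of tile_top between -0.057 and 0.057 m and angle between carrier_loop's own z axis and vertical below 0.17 rad and distance between hook_grip and carrier_loop below 0.15 m), for 0.1 s.
At the end, for the whole second after the job is handed in: The cup stands at rest and upright (within 10 degrees) wholly on the tile (its axis within 57 mm of the tile's centre along each edge direction), and the hook rod hangs at rest and upright (within 10 degrees) in its own rack slot, within 30 mm of where it started (z of carrier_loop in the frame of tile_top between 0.068 and 0.078 m and x of carrier_loop in the frame of tile_top between -0.057 and 0.057 m and y of carrier_loop in the frame of tile_top between -0.057 and 0.057 m and angle between each of carrier_loop, hook_grip's own z axis and vertical below 0.17 rad and linear speed of each of carrier, hook below 0.02 m/s and distance of hook_grip from where it was at the start of the episode below 0.03 m); the robot touches nothing.
It fails at once if the fingers touch the specimen cup (contact force between the fingers and carrier above 0.5 N).
It also fails if it takes over 61 s, if anything falls off the work surface, if the arm or the gripper's body presses on something with over 40 N, if the wrist force passes 120 N, or if a joint passes its speed limit or range.

## Working session

There is one attempt and no reset: what is moved stays moved. The work goes in short steps, Python scripts to look and compute and a shell command to move; the robot and the scene stay as the last step left them, time stands still between calls to the robot, and variables do not carry over. Pictures are saved under pics/ and viewed, and the job is handed in when it is done.

```bash
ls -la; mkdir -p pics; cat > h.py <<'E'
import numpy as np, cv2
from bench import r
from scipy.spatial.transform import Rotation as R
def info(n):
    c=r.camera_info(n); return c
def ray(c,u,v):
    K=np.array(c["camera_matrix"]);d=np.array(c["dist"])
    p=cv2.undistortPoints(np.array([[[u,v]]],float),K,d)[0,0]
    return np.array([p[0],p[1],1.0])
def att(c):
    a=np.array(c["attitude"],float)
    return a if a.shape==(3,3) else R.from_euler('xyz',a).as_matrix()
def pt(c,u,v,z=None,depth=None):
    k=att(c)@ray(c,u,v); e=np.array(c["eye"])
    if depth is not None: return e+k*depth
    return e+k*((z-e[2])/k[2])
E
python3 - <<'E'
from h import *
print(r.get_state())
for n in ("scene","top","wrist"):
    c=info(n); print(n,c)
    im,d=r.capture(n); cv2.imwrite(f"pics/{n}0.png",im); np.savez(f"pics/{n}0.npz",im=im,d=d)
E
```

```text
total 12
drwxr-xr-x  3 agent agent 4096 Dec  6 23:15 .
drwxr-xr-x 23 root  root  4096 Dec  6 23:15 ..
drwxr-xr-x  2 agent agent 4096 Dec  6 23:15 pics
{'time': 0.0, 'qpos': array([-1.34609620e+00,  3.59480924e-01,  1.51143765e+00, -4.14573253e-05,
        1.27250266e+00, -1.15099090e-01]), 'joint_vel': array([ 0.00055255, -0.0001218 , -0.0012457 , -0.0005213 ,  0.002556  ,
        0.00038098]), 'tau': array([-1.63178138e-03, -5.27615511e+01, -2.78615892e+01, -5.16018226e-04,
        1.29752656e-02,  7.17736441e-06]), 'position': array([ 0.19980455, -0.56502916,  0.23046594]), 'orientation': array([-3.13977162e+00, -1.70661851e-04,  3.39811282e-01]), 'ft_force': array([ 0.09286144, -0.50349668,  0.5003101 ]), 'wrist_torque': array([-0.0234671 ,  0.06984358, -0.06424153]), 'width': 0.9984472105994895}
scene {'camera_matrix': array([[460.96666024,   0.        , 319.54917633],
       [  0.        , 460.96666024, 197.01191991],
       [  0.        ,   0.        ,   1.        ]]), 'dist': array([0.04245975, 0.        , 0.        , 0.        , 0.        ]), 'eye': array([ 1.2157274 , -0.12550862,  1.14041262]), 'attitude': array([-2.48440376,  0.00957502,  1.2117052 ])}
top {'camera_matrix': array([[375.21128213,   0.        , 324.86494947],
       [  0.        , 375.21128213, 197.21403133],
       [  0.        ,   0.        ,   1.        ]]), 'dist': array([-0.08871704,  0.        ,  0.        ,  0.        ,  0.        ]), 'eye': array([0.38507577, 0.11387641, 1.12374139]), 'attitude': array([-3.04307447,  0.01814447, -1.59813009])}
wrist {'camera_matrix': array([[320.83037651,   0.        , 322.61094852],
       [  0.        , 320.83037651, 196.24888442],
       [  0.        ,   0.        ,   1.        ]]), 'dist': array([-0.04274538,  0.        ,  0.        ,  0.        ,  0.        ]), 'eye': array([ 0.2663219 , -0.54198678,  0.37284199]), 'attitude': array([ 2.86025782e+00,  1.49149700e-03, -1.22944854e+00])}
```

View pics/scene0.png

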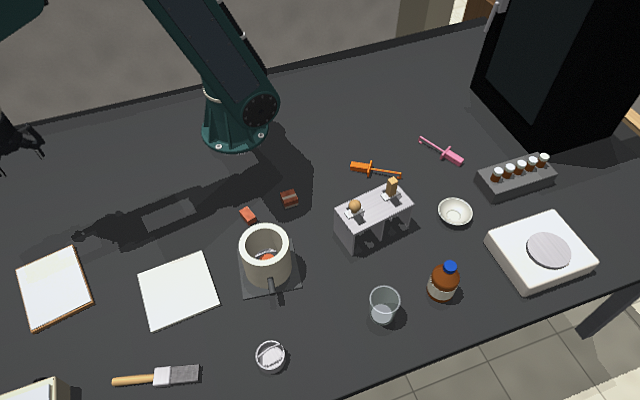

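View pics/top0.png

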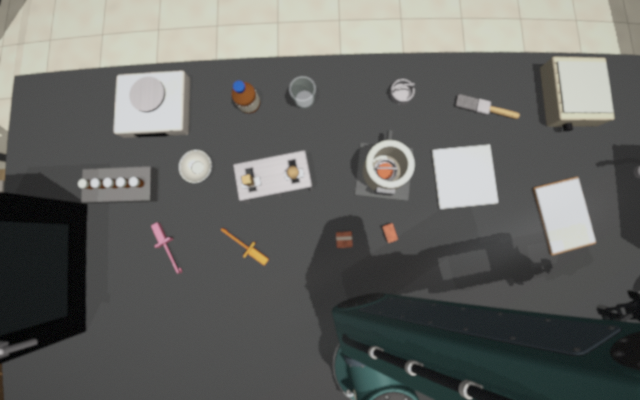

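View pics/wrist0.png

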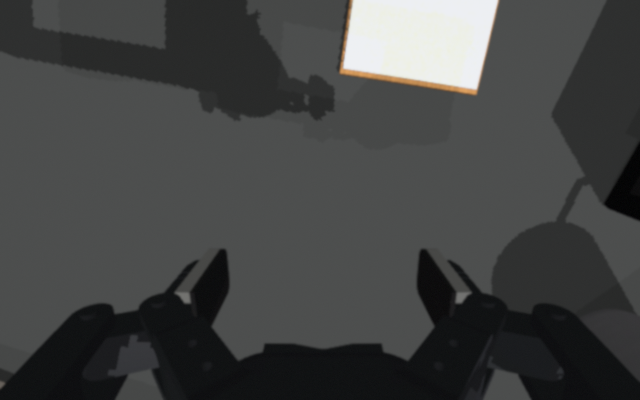

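The square handle is the left peg on the rack in the top view (~250,179) and the right one in the scene view (391,187). The well is at (388,165) in the top view, and the plain white tile is at (465,177). Next I'll measure them.

```bash
python3 - <<'E'
from h import *
T=np.load("pics/top0.npz"); im=T["im"]; d=T["d"]; S=np.load("pics/scene0.npz")
a=cv2.resize(im[110:230,220:420],None,fx=4,fy=4,interpolation=cv2.INTER_CUBIC); cv2.imwrite("pics/topz.png",a)
a=cv2.resize(S["im"][160:310,225:425],None,fx=4,fy=4,interpolation=cv2.INTER_CUBIC); cv2.imwrite("pics/scenez.png",a)
c=info("top"); cs=info("scene")
# tiles
for nm,img,cc in(("top",im,c),("scene",S["im"],cs)):
    m=(img.min(2)>175).astype(np.uint8)
    m=cv2.morphologyEx(m,cv2.MORPH_OPEN,np.ones((3,3)))
    for k in cv2.findContours(m,cv2.RETR_EXTERNAL,cv2.CHAIN_APPROX_NONE)[0]:
        A=cv2.contourArea(k)
        if A<1500: continue
        rc=cv2.boxPoints(cv2.minAreaRect(k)); 
        ap=cv2.approxPolyDP(k,8,True)[:,0]
        w=[pt(cc,*p,z=.012) for p in ap]
        print(nm,A,ap.tolist(),np.round(w,3)[:,:2].tolist(), np.round(np.mean(w,0),4), [round(float(np.linalg.norm(w[i]-w[i-1])),3) for i in range(len(w))])
E
```

```text
top 2788.0 [[577, 179], [537, 189], [553, 252], [594, 241]] [[0.529, -0.65], [0.502, -0.515], [0.31, -0.552], [0.337, -0.689]] [ 0.4194 -0.6015  0.012 ] [0.197, 0.137, 0.196, 0.14]
top 2447.5 [[304, 153], [235, 165], [240, 199], [310, 185]] [[0.631, 0.19], [0.602, 0.401], [0.498, 0.386], [0.533, 0.174]] [0.566  0.2879 0.012 ] [0.099, 0.213, 0.105, 0.214]
top 3302.5 [[489, 145], [433, 151], [441, 208], [497, 201]] [[0.641, -0.375], [0.626, -0.2], [0.453, -0.214], [0.469, -0.386]] [ 0.5474 -0.2937  0.012 ] [0.173, 0.175, 0.174, 0.173]
top 1687.0 [[384, 141], [367, 168], [393, 187], [413, 159]] [[0.661, -0.053], [0.58, 0.002], [0.52, -0.073], [0.603, -0.138]] [ 0.5912 -0.0653  0.012 ] [0.103, 0.098, 0.096, 0.105]
top 3815.0 [[183, 72], [119, 75], [114, 131], [181, 129]] [[0.909, 0.571], [0.913, 0.787], [0.726, 0.794], [0.721, 0.572]] [0.8172 0.681  0.012 ] [0.187, 0.216, 0.187, 0.222]
top 2686.0 [[555, 58], [564, 109], [576, 112], [562, 117], [612, 117], [605, 62]] [[0.925, -0.623], [0.753, -0.631], [0.743, -0.671], [0.727, -0.621], [0.727, -0.796], [0.914, -0.8]] [ 0.7983 -0.6905  0.01
[... 576 characters left out ...]
, [138, 274], [150, 331], [218, 303]] [[0.457, -0.211], [0.468, -0.386], [0.643, -0.378], [0.63, -0.202]] [ 0.5494 -0.2942  0.012 ] [0.173, 0.175, 0.175, 0.176]
scene 3693.0 [[71, 246], [16, 270], [31, 328], [89, 301]] [[0.308, -0.551], [0.335, -0.692], [0.526, -0.652], [0.502, -0.514]] [ 0.418  -0.6023  0.012 ] [0.198, 0.143, 0.195, 0.14]
scene 1630.0 [[259, 223], [239, 250], [266, 265], [288, 240]] [[0.424, -0.031], [0.493, -0.11], [0.567, -0.052], [0.511, 0.03]] [ 0.4984 -0.0409  0.012 ] [0.107, 0.105, 0.094, 0.1]
scene 4790.5 [[553, 209], [489, 231], [528, 287], [597, 263]] [[0.688, 0.804], [0.689, 0.585], [0.877, 0.58], [0.881, 0.797]] [0.7838 0.6918 0.012 ] [0.192, 0.219, 0.188, 0.217]
```

View pics/topz.png

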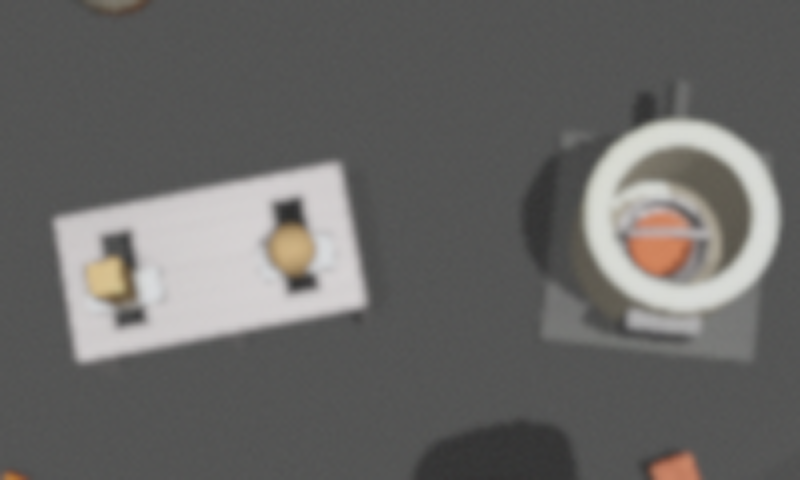

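View pics/scenez.png

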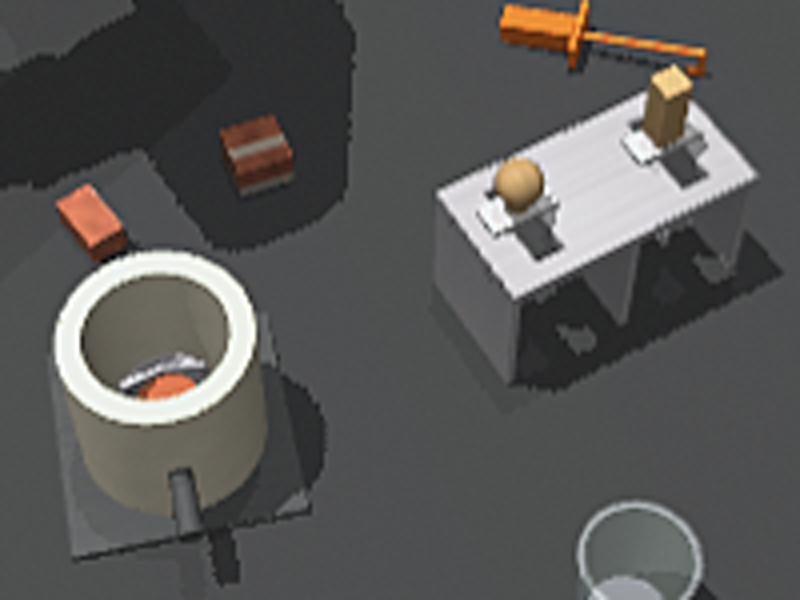

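```bash
python3 - <<'E'
from h import *
T=np.load("pics/top0.npz"); im=T["im"]; d=T["d"]; S=np.load("pics/scene0.npz")
c=info("top"); cs=info("scene")
def tz(u,v): return ((u+.5)/4-.5+220,(v+.5)/4-.5+110)
def sz(u,v): return ((u+.5)/4-.5+225,(v+.5)/4-.5+160)
print("rack corners top", [np.round(pt(c,*tz(*p),z=.112),4)[:2] for p in((53,217),(340,162),(367,306),(78,362))])
print("rack corners scene", [np.round(pt(cs,*sz(*p),z=.112),4)[:2] for p in((436,192),(665,82),(758,175),(515,298))])
print("slot hook top", [np.round(pt(c,*tz(*p),z=.112),4)[:2] for p in((117,233),(131,325))])
print("slot ball top", [np.round(pt(c,*tz(*p),z=.112),4)[:2] for p in((288,198),(301,291))])
print("handle top (top)", np.round(pt(c,*tz(105,278),z=.178),4),"scene",np.round(pt(cs,*sz(671,80),z=.178),4))
for nm,img,cc,roi in(("top",im,c,(355,125,420,200)),("scene",S["im"],cs,(235,215,300,275))):
    x0,y0,x1,y1=roi; m=np.zeros(img.shape[:2],np.uint8); m[y0:y1,x0:x1]=(img.min(2)[y0:y1,x0:x1]>175)*255
    k=max(cv2.findContours(m,cv2.RETR_EXTERNAL,cv2.CHAIN_APPROX_NONE)[0],key=cv2.contourArea)
    e=cv2.fitEllipse(k); print(nm,e, np.round(pt(cc,*e[0],z=.13),4))
    w=np.array([pt(cc,*p,z=.13)[:2] for p in k[:,0]]); 
    (cx,cy),rr=cv2.minEnclosingCircle(w.astype(np.float32)); print(cx,cy,rr)
print("loop ends top z=.074", [np.round(pt(c,*tz(*p),z=.078),4)[:2] for p in((622,226),(710,232))])
for nm,dd in(("top",d),): 
    for p in ((660,232),(690,232),(640,230),(660,210),(240,330),(100,275)): 
        u,v=tz(*p); print(p,dd[int(round(v)),int(round(u))],np.round(pt(c,u,v,depth=dd[int(round(v)),int(round(u))]),3))
E
```

```text
rack corners top [array([0.5855, 0.3811]), array([0.6173, 0.1816]), array([0.5169, 0.1654]), array([0.4844, 0.3639])]
rack corners scene [array([0.518 , 0.1675]), array([0.4855, 0.3584]), array([0.5843, 0.3815]), array([0.6177, 0.1842])]
slot hook top [array([0.5728, 0.3364]), array([0.5087, 0.3271])]
slot ball top [array([0.5933, 0.2179]), array([0.5286, 0.2101])]
handle top (top) [0.5315 0.3298 0.178 ] scene [0.5322 0.3319 0.178 ]
top ((390.0974426269531, 163.64675903320312), (45.84318542480469, 46.87785720825195), 124.25360870361328) [ 0.5692 -0.0484  0.13  ]
0.5698174238204956 -0.048683248460292816 0.06428664177656174
scene ((263.2246398925781, 243.94488525390625), (41.828826904296875, 49.65333938598633), 75.45780181884766) [ 0.5731 -0.0491  0.13  ]
0.5708136558532715 -0.04854809492826462 0.06495791673660278
loop ends top z=.074 [array([ 0.573 , -0.0143]), array([ 0.5669, -0.0763])]
(660, 232) 1.0517507 [ 0.567 -0.04   0.082]
(690, 232) 1.0520155 [ 0.567 -0.062  0.082]
(640, 230) 1.0569075 [ 0.57  -0.027  0.078]
(660, 210) 1.1227849 [ 0.596 -0.051  0.014]
(240, 330) 1.0185804 [0.503 0.252 0.114]
(100, 275) 0.9567725 [0.533 0.333 0.18 ]
```

```bash
cat >> h.py <<'E'
def to(x,y,z,yaw,n=8,lin=.05,rot=.149):
    """print tool-axes rows from the present pose toward a pose (tool down)"""
    s=r.get_state(); p=s["position"]; Rm=R.from_euler('xyz',s["orientation"]); Rt=R.from_euler('xyz',[np.pi,0,yaw])
    tgt=np.array([x,y,z]); print("t",round(s["time"],2),"pos",np.round(p,4),"ori",np.round(s["orientation"],4),"F",np.round(s["ft_force"],1),"w",round(s["width"],3))
    rv=(Rm.inv()*Rt).as_rotvec(); dp=tgt-p
    k=max(1,int(np.ceil(max(np.linalg.norm(dp)/lin,np.linalg.norm(rv)/rot)-1e-9)),) ; k=max(k,n)
    print("rows needed",k,"world d",np.round(dp,4),"rotvec tool",np.round(rv,4))
    for i in range(min(n,8)):
        Ri=Rm*R.from_rotvec(rv*i/k); print(i,np.round(Ri.inv().apply(dp/k),4).tolist(),np.round(rv/k,4).tolist())
E
python3 -c "
from h import *
to(.53,-.25,.30,.95)"
```

```text
t 0.15 pos [ 0.1999 -0.5652  0.2306] ori [-3.1401e+00 -2.0000e-04  3.3980e-01] F [ 0.4  0.3 -0.2] w 1.003
rows needed 10 world d [0.3301 0.3152 0.0694] rotvec tool [-1.400e-03 -6.000e-04 -6.102e-01]
0 [0.0416, -0.0187, -0.0069] [-0.0001, -0.0001, -0.061]
1 [0.0427, -0.0161, -0.0069] [-0.0001, -0.0001, -0.061]
2 [0.0436, -0.0135, -0.0069] [-0.0001, -0.0001, -0.061]
3 [0.0443, -0.0108, -0.0069] [-0.0001, -0.0001, -0.061]
4 [0.0449, -0.0081, -0.0069] [-0.0001, -0.0001, -0.061]
5 [0.0453, -0.0053, -0.0069] [-0.0001, -0.0001, -0.061]
6 [0.0456, -0.0026, -0.0069] [-0.0001, -0.0001, -0.061]
7 [0.0456, 0.0002, -0.0069] [-0.0001, -0.0001, -0.061]
```

```bash
python3 -m inch '[{"linear":[0.0416,-0.0187,-0.008],"rotation":[0,0,-0.061]},{"linear":[0.0427,-0.016,-0.008],"rotation":[0,0,-0.061]},{"linear":[0.0436,-0.0135,-0.008],"rotation":[0,0,-0.061]},{"linear":[0.0443,-0.011,-0.008],"rotation":[0,0,-0.061]},{"linear":[0.045,-0.008,-0.008],"rotation":[0,0,-0.061]},{"linear":[0.0453,-0.005,-0.008],"rotation":[0,0,-0.061]},{"linear":[0.0456,-0.0026,-0.008],"rotation":[0,0,-0.061]},{"linear":[0.0456,0,-0.008],"rotation":[0,0,-0.061]}]' 0; python3 -c "
from h import *
to(.55,0.05,.30,1.4)"
```

```text
time: 0.95
position: [0.4666, -0.3068, 0.2931]
orientation: [-3.136, -0.0, 0.836]
ft_force: [0.3, -0.9, 0.5]
width: 1.001
t 0.95 pos [ 0.4666 -0.3068  0.2931] ori [-3.1359e+00 -4.0000e-04  8.3570e-01] F [ 0.3 -0.9  0.5] w 1.001
rows needed 8 world d [0.0834 0.3568 0.0069] rotvec tool [-0.0054 -0.002  -0.5643]
0 [0.0401, -0.0222, -0.0007] [-0.0007, -0.0003, -0.0705]
1 [0.0415, -0.0193, -0.0007] [-0.0007, -0.0003, -0.0705]
2 [0.0428, -0.0163, -0.0008] [-0.0007, -0.0003, -0.0705]
3 [0.0438, -0.0133, -0.0008] [-0.0007, -0.0003, -0.0705]
4 [0.0447, -0.0102, -0.0008] [-0.0007, -0.0003, -0.0705]
5 [0.0453, -0.007, -0.0008] [-0.0007, -0.0003, -0.0705]
6 [0.0456, -0.0038, -0.0008] [-0.0007, -0.0003, -0.0705]
7 [0.0458, -0.0005, -0.0008] [-0.0007, -0.0003, -0.0705]
```

```bash
python3 -m inch '[{"linear":[0.0401,-0.0222,-0.001],"rotation":[0,0,-0.071]},{"linear":[0.0415,-0.0193,-0.001],"rotation":[-0.001,0,-0.071]},{"linear":[0.0428,-0.0163,-0.001],"rotation":[-0.001,0,-0.071]},{"linear":[0.0438,-0.0133,-0.001],"rotation":[-0.001,0,-0.071]},{"linear":[0.0447,-0.01,-0.001],"rotation":[-0.001,0,-0.071]},{"linear":[0.0453,-0.007,-0.001],"rotation":[-0.001,0,-0.071]},{"linear":[0.0456,-0.004,-0.001],"rotation":[0,0,-0.071]},{"linear":[0.0458,0,-0.001],"rotation":[0,0,-0.071]}]'; python3 -c "
from h import *
to(.532,0.331,.28,1.728)
c=info('wrist');im,d=r.capture('wrist');cv2.imwrite('pics/w1.png',im);np.savez('pics/w1.npz',im=im,d=d,eye=c['eye'],att=c['attitude'])"
```

```text
time: 1.75
position: [0.5505, 0.0644, 0.3019]
orientation: [3.138, -0.001, 1.428]
ft_force: [1.0, -1.0, -0.7]
width: 0.996
t 1.75 pos [0.5505 0.0644 0.3019] ori [ 3.1383e+00 -6.0000e-04  1.4277e+00] F [ 1.  -1.  -0.7] w 0.996
rows needed 8 world d [-0.0185  0.2666 -0.0219] rotvec tool [ 3.400e-03 -1.000e-04 -3.003e-01]
0 [0.0327, -0.0071, 0.0027] [0.0004, -0.0, -0.0375]
1 [0.0329, -0.0058, 0.0027] [0.0004, -0.0, -0.0375]
2 [0.0331, -0.0046, 0.0027] [0.0004, -0.0, -0.0375]
3 [0.0332, -0.0033, 0.0027] [0.0004, -0.0, -0.0375]
4 [0.0333, -0.0021, 0.0027] [0.0004, -0.0, -0.0375]
5 [0.0334, -0.0008, 0.0027] [0.0004, -0.0, -0.0375]
6 [0.0334, 0.0004, 0.0027] [0.0004, -0.0, -0.0375]
7 [0.0334, 0.0017, 0.0027] [0.0004, -0.0, -0.0375]
```

View pics/w1.png

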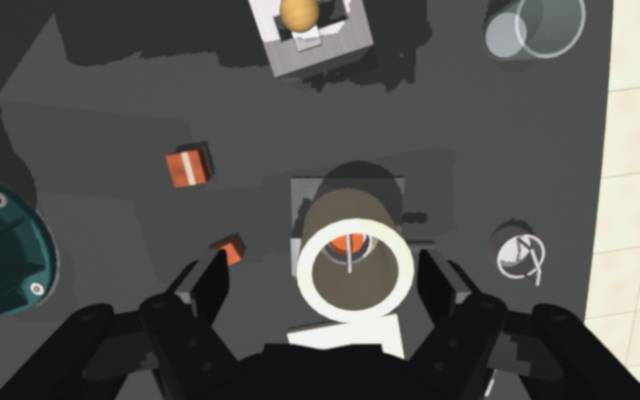

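The wrist view shows the wire loop edge-on from about (348,230) to (350,272) inside the well rim, which is centred near (355,270). I'll measure that now and keep moving to the handle.

```bash
python3 - <<'E'
from h import *
W=np.load("pics/w1.npz"); im=W["im"]; d=W["d"]; c=info("wrist"); c=dict(c,eye=W["eye"],attitude=W["att"])
a=cv2.resize(im[200:330,290:420],None,fx=4.5,fy=4.5,interpolation=cv2.INTER_CUBIC); cv2.imwrite("pics/w1z.png",a)
m=np.zeros(im.shape[:2],np.uint8); m[205:330,285:425]=(im.min(2)[205:330,285:425]>200)*255
k=max(cv2.findContours(m,cv2.RETR_EXTERNAL,cv2.CHAIN_APPROX_NONE)[0],key=cv2.contourArea)
w=np.array([pt(c,*p,z=.13)[:2] for p in k[:,0]]); print(cv2.minEnclosingCircle(w.astype(np.float32)))
# loop pixels by depth
P=[]
for v in range(222,300):
  for u in range(330,380):
    if d[v,u]>0:
      q=pt(c,u,v,depth=d[v,u])
      if .066<q[2]<.095: P.append(np.r_[u,v,q])
P=np.array(P); print(len(P)); 
for v in np.unique(P[:,1]): 
  q=P[P[:,1]==v]; print(int(v),q[:,0].min(),q[:,0].max(),np.round(q[:,2:].mean(0),4))
E
```

```text
((0.5738596320152283, -0.06187199056148529), 0.07774733006954193)
791
234 346.0 349.0 [ 0.57   -0.0239  0.0763]
235 346.0 349.0 [ 0.5698 -0.0249  0.0771]
236 346.0 349.0 [ 0.5696 -0.0261  0.0773]
237 346.0 349.0 [ 0.5694 -0.0272  0.0778]
238 346.0 349.0 [ 0.5693 -0.0283  0.0784]
239 346.0 349.0 [ 0.5691 -0.0297  0.0783]
240 346.0 349.0 [ 0.5689 -0.0306  0.0791]
241 346.0 349.0 [ 0.5688 -0.0319  0.0793]
242 346.0 349.0 [ 0.5686 -0.0333  0.0792]
243 346.0 349.0 [ 0.5684 -0.0342  0.08  ]
244 346.0 349.0 [ 0.5683 -0.0352  0.0807]
245 346.0 349.0 [ 0.5681 -0.0364  0.081 ]
246 347.0 350.0 [ 0.5689 -0.0379  0.0811]
247 347.0 350.0 [ 0.569  -0.0391  0.0814]
248 347.0 350.0 [ 0.5688 -0.0402  0.082 ]
249 347.0 350.0 [ 0.5686 -0.0414  0.0822]
250 347.0 350.0 [ 0.5684 -0.042   0.0838]
251 347.0 350.0 [ 0.5683 -0.0434  0.0836]
252 347.0 350.0 [ 0.5681 -0.0444  0.0844]
253 347.0 350.0 [ 0.568  -0.0459  0.0839]
254 347.0 350.0 [ 0.5678 -0.0464  0.0857]
255 347.0 350.0 [ 0.5676 -0.048   0.0851]
256 347.0 350.0 [ 0.5675 -0.0496  0.0847]
257 347.0 350.0 [ 0.5673 -0.051   0.0847]
258 347.0 350.0 [ 0.56
[... 789 characters left out ...]
.0 [ 0.5915 -0.089   0.0742]
278 330.0 379.0 [ 0.5852 -0.0897  0.0739]
279 330.0 379.0 [ 0.5797 -0.0902  0.0742]
280 330.0 379.0 [ 0.5748 -0.091   0.0742]
281 330.0 379.0 [ 0.5715 -0.092   0.0741]
282 330.0 379.0 [ 0.5708 -0.0924  0.0759]
283 330.0 379.0 [ 0.5706 -0.0925  0.078 ]
284 330.0 378.0 [ 0.5698 -0.0925  0.0802]
285 330.0 376.0 [ 0.5683 -0.0928  0.0818]
286 330.0 374.0 [ 0.5669 -0.0931  0.0834]
287 330.0 373.0 [ 0.5661 -0.093   0.0856]
288 331.0 371.0 [ 0.5653 -0.0934  0.0871]
289 331.0 370.0 [ 0.5657 -0.0939  0.0887]
290 336.0 368.0 [ 0.566  -0.0944  0.0904]
291 337.0 365.0 [ 0.5653 -0.0948  0.0917]
292 341.0 360.0 [ 0.5639 -0.0951  0.0932]
293 348.0 355.0 [ 0.5646 -0.0959  0.0944]
```

View pics/w1z.png

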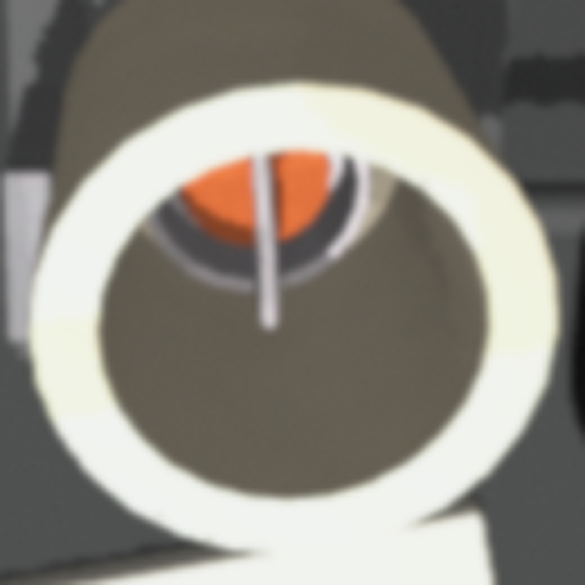

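```bash
python3 -m inch '[{"linear":[0.0335,-0.007,0.0027],"rotation":[0,0,-0.038]},{"linear":[0.0335,-0.006,0.0027],"rotation":[0.001,0,-0.038]},{"linear":[0.0335,-0.0046,0.0027],"rotation":[0.001,0,-0.038]},{"linear":[0.0335,-0.0033,0.0027],"rotation":[0.001,0,-0.038]},{"linear":[0.0335,-0.002,0.0027],"rotation":[0,0,-0.038]},{"linear":[0.0335,-0.0008,0.0027],"rotation":[0,0,-0.038]},{"linear":[0.0335,0,0.0027],"rotation":[0,0,-0.038]},{"linear":[0.0335,0.0017,0.0027],"rotation":[0,0,-0.038]}]'; python3 -c "
from h import *
to(.532,0.331,.28,1.728)
c=info('wrist');im,d=r.capture('wrist');cv2.imwrite('pics/w2.png',im);np.savez('pics/w2.npz',im=im,d=d,eye=c['eye'],att=c['attitude'])"
```

```text
time: 2.6
position: [0.5277, 0.3489, 0.2789]
orientation: [3.141, -0.003, 1.75]
ft_force: [0.3, -0.4, 0.5]
width: 0.999
t 2.6 pos [0.5277 0.3489 0.2789] ori [ 3.1415 -0.0033  1.7496] F [ 0.3 -0.4  0.5] w 0.999
rows needed 8 world d [ 0.0043 -0.0179  0.0011] rotvec tool [ 0.0001 -0.0033  0.0216]
0 [-0.0023, 0.0001, -0.0001] [0.0, -0.0004, 0.0027]
1 [-0.0023, 0.0001, -0.0001] [0.0, -0.0004, 0.0027]
2 [-0.0023, 0.0002, -0.0001] [0.0, -0.0004, 0.0027]
3 [-0.0023, 0.0002, -0.0001] [0.0, -0.0004, 0.0027]
4 [-0.0023, 0.0002, -0.0001] [0.0, -0.0004, 0.0027]
5 [-0.0023, 0.0002, -0.0001] [0.0, -0.0004, 0.0027]
6 [-0.0023, 0.0002, -0.0001] [0.0, -0.0004, 0.0027]
7 [-0.0023, 0.0002, -0.0001] [0.0, -0.0004, 0.0027]
```

View pics/w2.png

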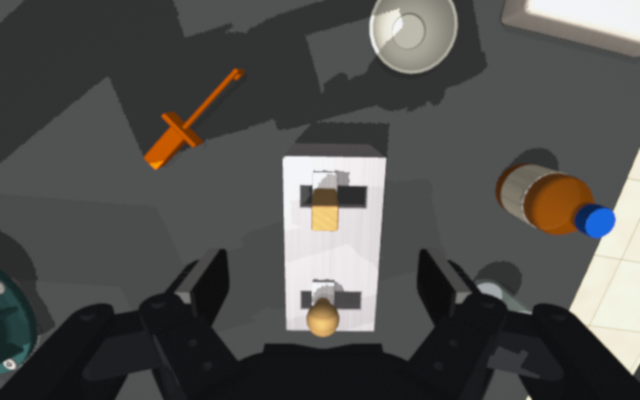

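```bash
python3 - <<'E'
from h import *
W=np.load("pics/w2.npz"); im=W["im"]; c=dict(info("wrist"),eye=W["eye"],attitude=W["att"])
a=cv2.resize(im[150:340,260:400],None,fx=3,fy=3,interpolation=cv2.INTER_CUBIC); cv2.imwrite("pics/w2z.png",a)
b=im.astype(int); m=((b[...,2]-b[...,0]>55)&(b[...,2]>200)).astype(np.uint8); m[:,:290]=0;m[:,350:]=0;m[:190]=0;m[245:]=0
k=max(cv2.findContours(m,cv2.RETR_EXTERNAL,cv2.CHAIN_APPROX_NONE)[0],key=cv2.contourArea); rc=cv2.minAreaRect(k); print(rc)
print(np.round(pt(c,*rc[0],z=.178),4)); w=np.array([pt(c,*p,z=.178)[:2] for p in k[:,0]],np.float32); q=cv2.minAreaRect(w); print("world rect",q)
for p in((284,157),(386,157),(375,330),(287,330)): print(p,np.round(pt(c,*p,z=.112),4))
to(.532,.331,.2,1.728)
E
```

```text
((324.5, 218.5), (23.0, 25.0), 90.0)
[0.5325 0.3311 0.178 ]
world rect ((0.5325021743774414, 0.3310433328151703), (0.020336957648396492, 0.019673125818371773), 10.307488441467285)
(284, 157) [0.4871 0.3629 0.112 ]
(386, 157) [0.5845 0.3807 0.112 ]
(375, 330) [0.6191 0.1839 0.112 ]
(287, 330) [0.5195 0.166  0.112 ]
t 2.65 pos [0.5267 0.3541 0.2782] ori [ 3.1416 -0.0077  1.7537] F [ 0.7  4.7 -0.2] w 1.004
rows needed 8 world d [ 0.0053 -0.0231 -0.0782] rotvec tool [-0.0001 -0.0077  0.0257]
0 [-0.003, 0.0001, 0.0098] [-0.0, -0.001, 0.0032]
1 [-0.003, 0.0001, 0.0098] [-0.0, -0.001, 0.0032]
2 [-0.003, 0.0001, 0.0098] [-0.0, -0.001, 0.0032]
3 [-0.003, 0.0002, 0.0098] [-0.0, -0.001, 0.0032]
4 [-0.003, 0.0002, 0.0098] [-0.0, -0.001, 0.0032]
5 [-0.003, 0.0002, 0.0098] [-0.0, -0.001, 0.0032]
6 [-0.003, 0.0002, 0.0098] [-0.0, -0.001, 0.0032]
7 [-0.003, 0.0002, 0.0098] [-0.0, -0.001, 0.0032]
```

View pics/w2z.png

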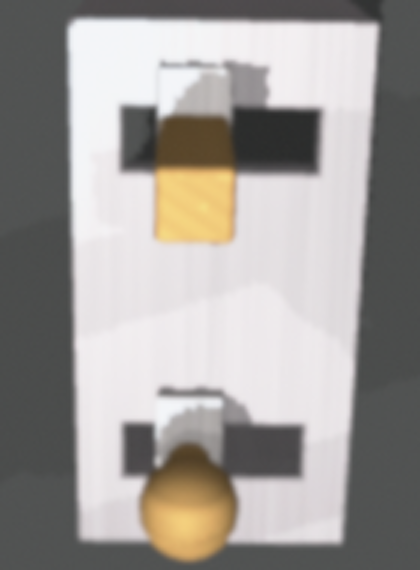

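The handle top centre is at (324,218) in the image, which puts the handle at (0.5325, 0.331) with a yaw of about 10°. The toe points to +x. I'll descend in two stages.

```bash
python3 -m inch '[{"linear":[-0.008,0,0],"rotation":[0,-0.004,0.006]},{"linear":[-0.008,0.0005,0],"rotation":[0,-0.002,0.005]},{"linear":[-0.007,0.0005,0.01],"rotation":[0,-0.001,0]},{"linear":[0,0,0.025],"rotation":[0,0,0]},{"linear":[0,0,0.03],"rotation":[0,0,0]},{"linear":[0,0,0.015],"rotation":[0,0,0]},{"linear":[0,0,0],"rotation":[0,0,0]},{"linear":[0,0,0],"rotation":[0,0,0]}]'; python3 -c "
from h import *
to(.5325,0.331,.128,1.743,4)"
```

```text
time: 3.45
position: [0.5331, 0.3211, 0.1932]
orientation: [-3.14, 0.003, 1.734]
ft_force: [-0.4, 0.6, 0.6]
width: 1.0
t 3.45 pos [0.5331 0.3211 0.1932] ori [-3.1398  0.0034  1.7341] F [-0.4  0.6  0.6] w 1.0
rows needed 4 world d [-0.0006  0.0099 -0.0652] rotvec tool [-0.0018  0.0033 -0.0089]
0 [0.0025, 0.0003, 0.0163] [-0.0005, 0.0008, -0.0022]
1 [0.0025, 0.0003, 0.0163] [-0.0005, 0.0008, -0.0022]
2 [0.0025, 0.0003, 0.0163] [-0.0005, 0.0008, -0.0022]
3 [0.0025, 0.0003, 0.0163] [-0.0005, 0.0008, -0.0022]
```

```bash
python3 -m inch '[{"linear":[0.005,0,0.0],"rotation":[0,0.002,-0.004]},{"linear":[0.003,0,0.005],"rotation":[0,0.001,-0.003]},{"linear":[0.001,0,0.015],"rotation":[0,0,0]},{"linear":[0,0,0.015],"rotation":[0,0,0]},{"linear":[0,0,0.015],"rotation":[0,0,0]},{"linear":[0,0,0.008],"rotation":[0,0,0]},{"linear":[0,0,0],"rotation":[0,0,0]},{"linear":[0,0,0],"rotation":[0,0,0]}]'; python3 -c "
from h import *
to(.5325,0.331,.128,1.743,2)"
```

```text
time: 4.25
position: [0.5364, 0.3331, 0.1396]
orientation: [3.131, -0.004, 1.742]
ft_force: [-0.8, -0.2, 0.4]
width: 0.995
t 4.25 pos [0.5364 0.3331 0.1396] ori [ 3.1307 -0.004   1.7417] F [-0.8 -0.2  0.4] w 0.995
rows needed 2 world d [-0.0039 -0.0021 -0.0116] rotvec tool [ 0.0109 -0.004  -0.0013]
0 [-0.0007, -0.0022, 0.0058] [0.0055, -0.002, -0.0007]
1 [-0.0007, -0.0021, 0.0058] [0.0055, -0.002, -0.0007]
```

```bash
python3 -m inch '[{"linear":[-0.001,-0.002,0.004],"rotation":[0.005,-0.002,0]},{"linear":[-0.0005,-0.0015,0.004],"rotation":[0.003,-0.001,0]},{"linear":[0,0,0.002],"rotation":[0,0,0]},{"linear":[0,0,0],"rotation":[0,0,0]},{"linear":[0,0,0],"rotation":[0,0,0]},{"linear":[0,0,0],"rotation":[0,0,0]},{"linear":[0,0,0],"rotation":[0,0,0]},{"linear":[0,0,0],"rotation":[0,0,0]}]'; python3 -c "
from h import *
for i in range(1): to(.5325,0.331,.128,1.743,1)
c=info('wrist');im,d=r.capture('wrist');cv2.imwrite('pics/w3.png',im)
to(.5325,0.331,.128,1.743,1)"
```

```text
time: 5.05
position: [0.5346, 0.3317, 0.1313]
orientation: [3.135, -0.002, 1.742]
ft_force: [-0.9, 0.1, -0.4]
width: 1.004
t 5.05 pos [0.5346 0.3317 0.1313] ori [ 3.1353e+00 -1.9000e-03  1.7418e+00] F [-0.9  0.1 -0.4] w 1.004
rows needed 1 world d [-0.0021 -0.0007 -0.0033] rotvec tool [ 0.0063 -0.0019 -0.0012]
0 [-0.0003, -0.0022, 0.0033] [0.0063, -0.0019, -0.0012]
t 5.1 pos [0.5346 0.3317 0.1313] ori [ 3.1352e+00 -1.9000e-03  1.7418e+00] F [ 0.4 -0.   0.6] w 0.997
rows needed 1 world d [-0.0021 -0.0007 -0.0033] rotvec tool [ 0.0064 -0.0019 -0.0012]
0 [-0.0003, -0.0022, 0.0033] [0.0064, -0.0019, -0.0012]
```

View pics/w3.png

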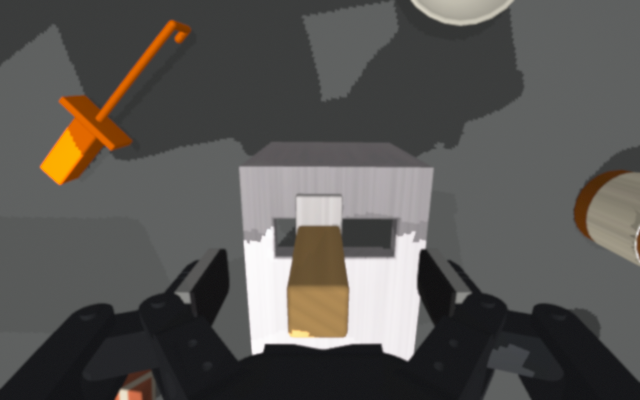

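```bash
python3 -m inch '[{"linear":[0,-0.002,0.002],"rotation":[0.006,-0.002,-0.001]},{"linear":[0,-0.001,0.001],"rotation":[0,0,0]},{"linear":[0,0,0],"rotation":[0,0,0]},{"linear":[0,0,0],"rotation":[0,0,0]},{"linear":[0,0,0],"rotation":[0,0,0]},{"linear":[0,0,0],"rotation":[0,0,0]},{"linear":[0,0,0],"rotation":[0,0,0]},{"linear":[0,0,0],"rotation":[0,0,0]}]' 1; python3 -c "
from h import *
to(.5325,0.331,.128,1.743,1)"
```

```text
time: 5.9
position: [0.5314, 0.3312, 0.1281]
orientation: [-3.142, 0.0, 1.743]
ft_force: [-0.2, 0.6, -0.8]
width: 0.249
t 5.9 pos [0.5314 0.3312 0.1281] ori [-3.1415e+00  2.0000e-04  1.7429e+00] F [-0.2  0.6 -0.8] w 0.249
rows needed 1 world d [ 0.0011 -0.0002 -0.0001] rotvec tool [-0.0001  0.0002 -0.0001]
0 [-0.0004, 0.0011, 0.0001] [-0.0001, 0.0002, -0.0001]
```

```bash
python3 -m inch '[{"linear":[0,0,-0.008],"rotation":[0,0,0]},{"linear":[0,0,-0.018],"rotation":[0,0,0]},{"linear":[0,0,-0.022],"rotation":[0,0,0]},{"linear":[0,0,-0.025],"rotation":[0,0,0]},{"linear":[0,0,-0.025],"rotation":[0,0,0]},{"linear":[0,0,-0.025],"rotation":[0,0,0]},{"linear":[0,0,-0.02],"rotation":[0,0,0]},{"linear":[0,0,-0.01],"rotation":[0,0,0]}]'; python3 -c "
from h import *
to(.520,-.045,.29,1.50,8)
im,d=r.capture('scene');cv2.imwrite('pics/s4.png',cv2.resize(im[60:300,240:560],None,fx=2.5,fy=2.5))"
```

```text
time: 6.7
position: [0.529, 0.3299, 0.2867]
orientation: [-3.135, 0.002, 1.743]
ft_force: [0.6, -0.2, -1.1]
width: 0.251
t 6.7 pos [0.529  0.3299 0.2867] ori [-3.1347e+00  2.2000e-03  1.7428e+00] F [ 0.6 -0.2 -1.1] w 0.251
rows needed 8 world d [-0.009  -0.3749  0.0033] rotvec tool [-0.0066  0.0031  0.2428]
0 [-0.046, -0.0091, -0.0002] [-0.0008, 0.0004, 0.0303]
1 [-0.0462, -0.0077, -0.0003] [-0.0008, 0.0004, 0.0303]
2 [-0.0465, -0.0063, -0.0003] [-0.0008, 0.0004, 0.0303]
3 [-0.0466, -0.0049, -0.0003] [-0.0008, 0.0004, 0.0303]
4 [-0.0467, -0.0035, -0.0003] [-0.0008, 0.0004, 0.0303]
5 [-0.0468, -0.0021, -0.0004] [-0.0008, 0.0004, 0.0303]
6 [-0.0469, -0.0007, -0.0004] [-0.0008, 0.0004, 0.0303]
7 [-0.0469, 0.0008, -0.0004] [-0.0008, 0.0004, 0.0303]
```

View pics/s4.png

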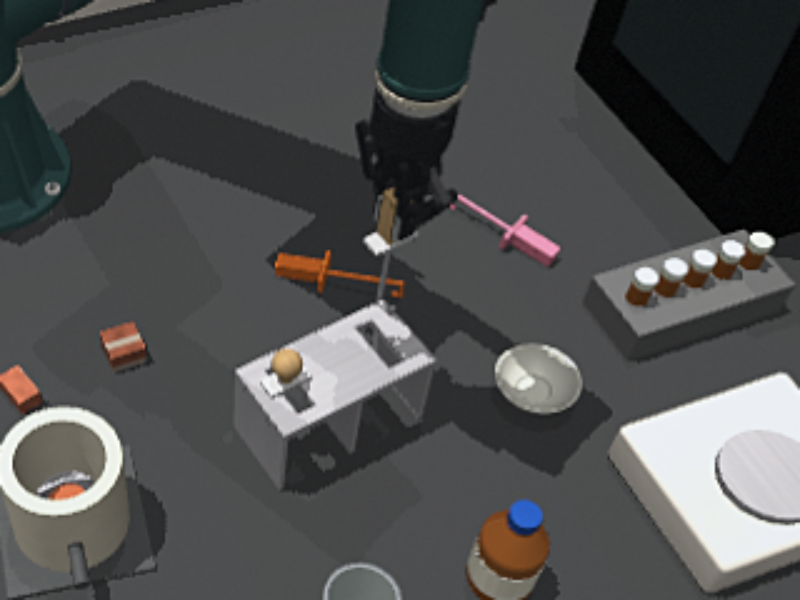

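```bash
python3 -m inch '[{"linear":[-0.01,-0.002,-0.03],"rotation":[0,0,0.03]},{"linear":[-0.04,-0.008,-0.02],"rotation":[-0.002,0,0.03]},{"linear":[-0.0465,-0.0063,-0.004],"rotation":[-0.001,0,0.03]},{"linear":[-0.0466,-0.005,0],"rotation":[-0.001,0,0.03]},{"linear":[-0.0467,-0.0035,0],"rotation":[-0.001,0,0.03]},{"linear":[-0.0468,-0.002,0],"rotation":[-0.001,0,0.03]},{"linear":[-0.0469,-0.0007,0],"rotation":[0,0,0.03]},{"linear":[-0.035,0.001,0],"rotation":[0,0,0.03]}]'; python3 -c "
from h import *
to(.527,-.045,.29,1.50,8)"
```

```text
time: 7.55
position: [0.5179, 0.0039, 0.3387]
orientation: [-3.137, 0.003, 1.503]
ft_force: [0.7, -0.4, -1.1]
width: 0.249
t 7.55 pos [0.5179 0.0039 0.3387] ori [-3.1370e+00  2.7000e-03  1.5031e+00] F [ 0.7 -0.4 -1.1] w 0.249
rows needed 8 world d [ 0.0091 -0.0489 -0.0487] rotvec tool [-0.0046  0.0027  0.0031]
0 [-0.006, 0.0016, 0.0061] [-0.0006, 0.0003, 0.0004]
1 [-0.006, 0.0016, 0.0061] [-0.0006, 0.0003, 0.0004]
2 [-0.006, 0.0016, 0.0061] [-0.0006, 0.0003, 0.0004]
3 [-0.006, 0.0016, 0.0061] [-0.0006, 0.0003, 0.0004]
4 [-0.006, 0.0016, 0.0061] [-0.0006, 0.0003, 0.0004]
5 [-0.006, 0.0016, 0.0061] [-0.0006, 0.0003, 0.0004]
6 [-0.006, 0.0016, 0.0061] [-0.0006, 0.0003, 0.0004]
7 [-0.006, 0.0016, 0.0061] [-0.0006, 0.0003, 0.0004]
```

```bash
python3 -m inch '[{"linear":[-0.015,0.004,0],"rotation":[-0.002,0.001,0.001]},{"linear":[-0.015,0.004,0.006],"rotation":[-0.001,0.001,0]},{"linear":[-0.008,0.003,0.012],"rotation":[0,0,0]},{"linear":[-0.003,0.001,0.012],"rotation":[0,0,0]},{"linear":[0,0,0.01],"rotation":[0,0,0]},{"linear":[0,0,0.004],"rotation":[0,0,0]},{"linear":[0,0,0],"rotation":[0,0,0]},{"linear":[0,0,0],"rotation":[0,0,0]}]'; python3 -c "
from h import *
to(.532,-.045,.27,1.50,4)
im,d=r.capture('scene');cv2.imwrite('pics/s5.png',cv2.resize(im[150:310,190:350],None,fx=3.7,fy=3.7))
c=info('wrist');im,d=r.capture('wrist');cv2.imwrite('pics/w5.png',im)
T=np.load('pics/top0.npz');b=T['im'].astype(int);c=info('top')
P=np.array([pt(c,u,v,depth=T['d'][v,u]) for v in range(150,190) for u in range(370,412) if b[v,u,2]-b[v,u,0]>70]);print(len(P),np.round(np.percentile(P,[5,50,95],0),4))"
```

```text
time: 8.35
position: [0.523, -0.0419, 0.2862]
orientation: [-3.13, -0.0, 1.496]
ft_force: [-0.5, -0.5, 0.3]
width: 0.249
t 8.35 pos [ 0.523  -0.0419  0.2862] ori [-3.1303e+00 -3.0000e-04  1.4960e+00] F [-0.5 -0.5  0.3] w 0.249
rows needed 4 world d [ 0.009  -0.0031 -0.0162] rotvec tool [-0.0112 -0.0003 -0.004 ]
0 [-0.0006, 0.0023, 0.004] [-0.0028, -0.0001, -0.001]
1 [-0.0006, 0.0023, 0.004] [-0.0028, -0.0001, -0.001]
2 [-0.0006, 0.0023, 0.004] [-0.0028, -0.0001, -0.001]
3 [-0.0006, 0.0023, 0.0041] [-0.0028, -0.0001, -0.001]
132 [[ 0.548  -0.0625  0.0322]
 [ 0.5627 -0.0469  0.0356]
 [ 0.5858 -0.0303  0.0383]]
```

View pics/s5.png

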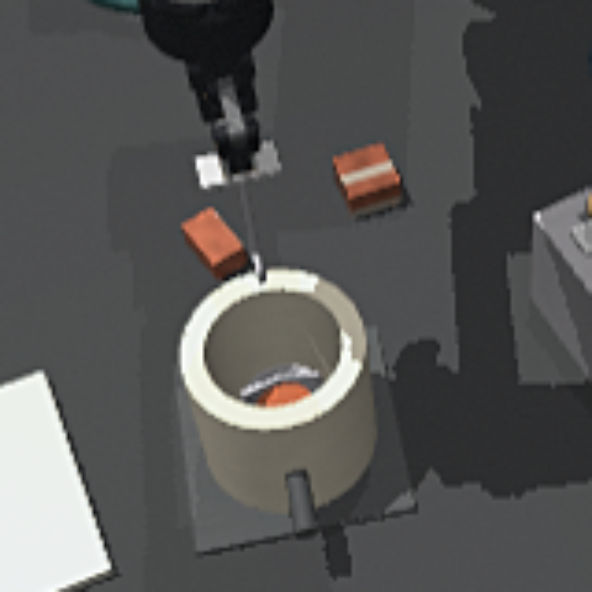

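View pics/w5.png

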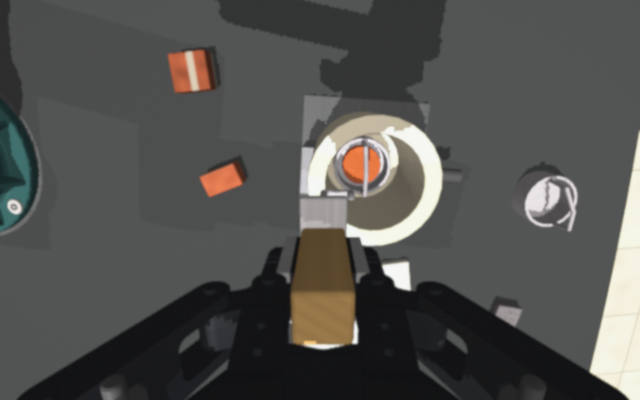

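The wrist view shows the hook toe near (349,194) and the full loop from (366,140) to (366,195). I'll measure the toe against the loop.

```bash
python3 - <<'E'
from h import *
c=info('wrist'); im,d=r.capture('wrist'); np.savez("pics/w6.npz",im=im,d=d,eye=c['eye'],att=c['attitude'])
cv2.imwrite("pics/w6z.png",cv2.resize(im[110:260,295:445],None,fx=4,fy=4,interpolation=cv2.INTER_CUBIC))
s=r.get_state(); print(np.round(s["position"],4),np.round(s["orientation"],4))
for v in range(130,206,3):
  q=[(u,*pt(c,u,v,depth=d[v,u])) for u in range(345,390) if d[v,u]>0]
  q=np.array([x for x in q if .066<x[3]<.095])
  if len(q): print(v,int(q[0,0]),int(q[-1,0]),len(q),np.round(q[:,1:].mean(0),4))
print("foot pts")
for v in range(186,206,2):
  q=np.array([(u,*pt(c,u,v,depth=d[v,u])) for u in range(318,360) if d[v,u]>0])
  q=q[(q[:,3]>.14)]
  if len(q): print(v,int(q[0,0]),int(q[-1,0]),np.round(q[0,1:],4),np.round(q[-1,1:],4))
E
```

```text
[ 0.5234 -0.0422  0.2868] [-3.1316 -0.      1.4958]
145 363 366 4 [ 0.5694 -0.0191  0.0718]
148 363 367 5 [ 0.5693 -0.0219  0.0758]
151 363 367 5 [ 0.5691 -0.0251  0.0769]
154 363 367 5 [ 0.5689 -0.0283  0.0776]
157 363 367 5 [ 0.5686 -0.0313  0.0795]
160 363 367 5 [ 0.5684 -0.0345  0.08  ]
163 363 367 5 [ 0.5681 -0.0376  0.0814]
166 363 367 5 [ 0.5679 -0.0408  0.0819]
169 364 367 4 [ 0.5681 -0.0438  0.0838]
172 364 367 4 [ 0.5679 -0.0469  0.0847]
175 363 367 5 [ 0.5673 -0.0504  0.0842]
178 363 367 5 [ 0.5673 -0.054   0.083 ]
181 363 367 5 [ 0.5672 -0.0576  0.0824]
184 363 366 4 [ 0.5667 -0.0614  0.0806]
187 363 366 4 [ 0.5667 -0.0652  0.0794]
190 362 366 5 [ 0.5662 -0.0691  0.0779]
193 361 366 6 [ 0.5657 -0.0733  0.0753]
196 363 365 3 [ 0.5661 -0.0767  0.076 ]
205 384 389 6 [ 0.5927 -0.0914  0.0699]
foot pts
190 321 351 [ 0.5209 -0.0403  0.1729] [ 0.5455 -0.0414  0.175 ]
192 320 353 [ 0.5202 -0.0406  0.1777] [ 0.5469 -0.0426  0.1772]
194 320 353 [ 0.5202 -0.041   0.1824] [ 0.5464 -0.0423  0.1843]
196 318 354 [ 0.5226 -0.0166  0.273 ] [ 0.5471 -0.0442  0.1834]
198 318 354 [ 0.5227 -0.0165  0.2767] [ 0.547  -0.0458  0.1839]
200 318 346 [ 0.5226 -0.0178  0.276 ] [ 0.5365 -0.0188  0.276 ]
202 318 346 [ 0.5226 -0.0186  0.2769] [ 0.5365 -0.02    0.2754]
204 318 346 [ 0.5225 -0.0194  0.2776] [ 0.5364 -0.0207  0.2765]
```

View pics/w6z.png

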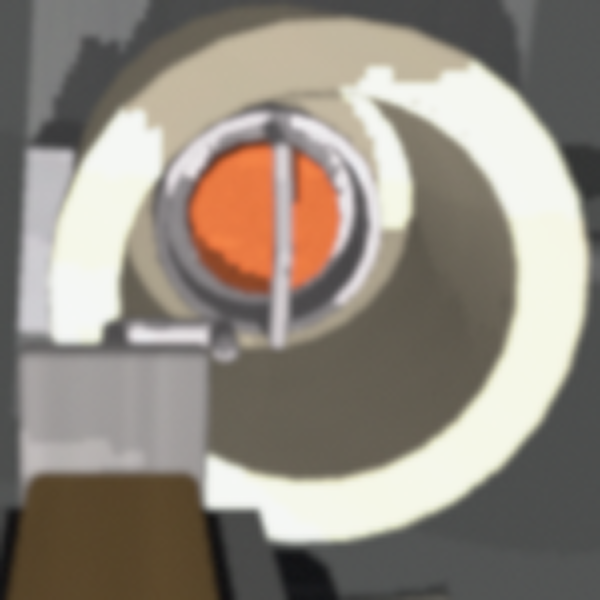

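```bash
python3 -m inch '[{"linear":[-0.001,0.004,0],"rotation":[-0.006,0,-0.004]},{"linear":[-0.001,0.003,0],"rotation":[-0.004,0,-0.003]},{"linear":[0,0.001,0.004],"rotation":[0,0,0]},{"linear":[0,0,0.008],"rotation":[0,0,0]},{"linear":[0,0,0.006],"rotation":[0,0,0]},{"linear":[0,0,0.002],"rotation":[0,0,0]},{"linear":[0,0,0],"rotation":[0,0,0]},{"linear":[0,0,0],"rotation":[0,0,0]}]'; python3 -c "
from h import *
to(.532,-.0455,.172,1.51,8)"
```

```text
time: 9.3
position: [0.5325, -0.045, 0.2657]
orientation: [3.139, 0.0, 1.504]
ft_force: [0.4, 0.2, -1.9]
width: 0.254
t 9.3 pos [ 0.5325 -0.045   0.2657] ori [3.1391e+00 2.0000e-04 1.5036e+00] F [ 0.4  0.2 -1.9] w 0.254
rows needed 8 world d [-0.0005 -0.0005 -0.0937] rotvec tool [ 0.0025  0.0003 -0.0064]
0 [-0.0001, -0.0001, 0.0117] [0.0003, 0.0, -0.0008]
1 [-0.0001, -0.0001, 0.0117] [0.0003, 0.0, -0.0008]
2 [-0.0001, -0.0001, 0.0117] [0.0003, 0.0, -0.0008]
3 [-0.0001, -0.0001, 0.0117] [0.0003, 0.0, -0.0008]
4 [-0.0001, -0.0001, 0.0117] [0.0003, 0.0, -0.0008]
5 [-0.0001, -0.0001, 0.0117] [0.0003, 0.0, -0.0008]
6 [-0.0001, -0.0001, 0.0117] [0.0003, 0.0, -0.0008]
7 [-0.0001, -0.0001, 0.0117] [0.0003, 0.0, -0.0008]
```

```bash
python3 -m inch '[{"linear":[0,-0.0005,0.005],"rotation":[0.002,0,-0.004]},{"linear":[0,0,0.01],"rotation":[0,0,0]},{"linear":[0,0,0.01],"rotation":[0,0,0]},{"linear":[0,0,0.01],"rotation":[0,0,0]},{"linear":[0,0,0.005],"rotation":[0,0,0]},{"linear":[0,0,0],"rotation":[0,0,0]},{"linear":[0,0,0],"rotation":[0,0,0]},{"linear":[0,0,0],"rotation":[0,0,0]}]'; python3 -c "
from h import *
to(.532,-.0455,.172,1.51,8)"
```

```text
time: 10.1
position: [0.5316, -0.0449, 0.2216]
orientation: [-3.141, 0.0, 1.508]
ft_force: [0.3, 0.2, -2.2]
width: 0.25
t 10.1 pos [ 0.5316 -0.0449  0.2216] ori [-3.1408  0.      1.5079] F [ 0.3  0.2 -2.2] w 0.25
rows needed 8 world d [ 0.0004 -0.0006 -0.0496] rotvec tool [-0.0008  0.     -0.0021]
0 [-0.0001, 0.0001, 0.0062] [-0.0001, 0.0, -0.0003]
1 [-0.0001, 0.0001, 0.0062] [-0.0001, 0.0, -0.0003]
2 [-0.0001, 0.0001, 0.0062] [-0.0001, 0.0, -0.0003]
3 [-0.0001, 0.0001, 0.0062] [-0.0001, 0.0, -0.0003]
4 [-0.0001, 0.0001, 0.0062] [-0.0001, 0.0, -0.0003]
5 [-0.0001, 0.0001, 0.0062] [-0.0001, 0.0, -0.0003]
6 [-0.0001, 0.0001, 0.0062] [-0.0001, 0.0, -0.0003]
7 [-0.0001, 0.0001, 0.0062] [-0.0001, 0.0, -0.0003]
```

```bash
python3 -m inch '[{"linear":[0,0,0.005],"rotation":[0,0,-0.002]},{"linear":[0,0,0.01],"rotation":[0,0,0]},{"linear":[0,0,0.01],"rotation":[0,0,0]},{"linear":[0,0,0.01],"rotation":[0,0,0]},{"linear":[0,0,0.007],"rotation":[0,0,0]},{"linear":[0,0,0.002],"rotation":[0,0,0]},{"linear":[0,0,0],"rotation":[0,0,0]},{"linear":[0,0,0],"rotation":[0,0,0]}]'; python3 -c "
from h import *
to(.557,-.047,.172,1.51,8)
im,d=r.capture('wrist');cv2.imwrite('pics/w7z.png',cv2.resize(im[60:260,245:445],None,fx=3,fy=3,interpolation=cv2.INTER_CUBIC))"
```

```text
time: 10.9
position: [0.5317, -0.0449, 0.1737]
orientation: [-3.141, 0.0, 1.51]
ft_force: [0.3, 0.6, -1.1]
width: 0.252
t 10.9 pos [ 0.5317 -0.0449  0.1737] ori [-3.1410e+00  1.0000e-04  1.5101e+00] F [ 0.3  0.6 -1.1] w 0.252
rows needed 8 world d [ 0.0253 -0.0021 -0.0017] rotvec tool [-0.0006  0.0001  0.0001]
0 [-0.0001, 0.0032, 0.0002] [-0.0001, 0.0, 0.0]
1 [-0.0001, 0.0032, 0.0002] [-0.0001, 0.0, 0.0]
2 [-0.0001, 0.0032, 0.0002] [-0.0001, 0.0, 0.0]
3 [-0.0001, 0.0032, 0.0002] [-0.0001, 0.0, 0.0]
4 [-0.0001, 0.0032, 0.0002] [-0.0001, 0.0, 0.0]
5 [-0.0001, 0.0032, 0.0002] [-0.0001, 0.0, 0.0]
6 [-0.0001, 0.0032, 0.0002] [-0.0001, 0.0, 0.0]
7 [-0.0001, 0.0032, 0.0002] [-0.0001, 0.0, 0.0]
```

View pics/w7z.png

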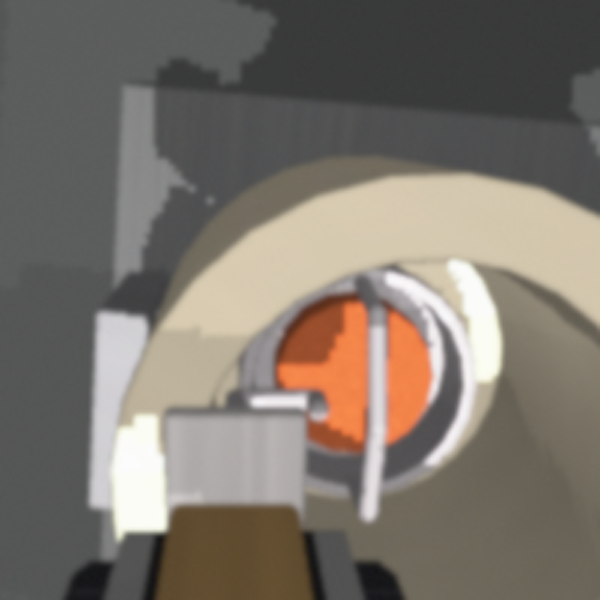

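The hook is down beside the loop. The toe is at (318,403) in the zoomed view and the loop wire at x≈375, so there is a clear gap. Now I'll slide the toe under the loop along hook +x.

```bash
python3 -m inch '[{"linear":[0,0.003,0.001],"rotation":[0,0,0]},{"linear":[0,0.005,0],"rotation":[0,0,0]},{"linear":[0,0.005,0],"rotation":[0,0,0]},{"linear":[0,0.005,0],"rotation":[0,0,0]},{"linear":[0,0.004,0],"rotation":[0,0,0]},{"linear":[0,0.0015,0],"rotation":[0,0,0]},{"linear":[0,0,0],"rotation":[0,0,0]},{"linear":[0,0,0],"rotation":[0,0,0]}]'; python3 -c "
from h import *
to(.557,-.047,.172,1.51,4)
im,d=r.capture('wrist');cv2.imwrite('pics/w8z.png',cv2.resize(im[60:260,245:445],None,fx=3,fy=3,interpolation=cv2.INTER_CUBIC))"
```

```text
time: 11.75
position: [0.5592, -0.0468, 0.174]
orientation: [3.139, 0.001, 1.51]
ft_force: [0.1, 0.3, -1.1]
width: 0.245
t 11.75 pos [ 0.5592 -0.0468  0.174 ] ori [3.1386e+00 6.0000e-04 1.5102e+00] F [ 0.1  0.3 -1.1] w 0.245
rows needed 4 world d [-0.0022 -0.0002 -0.002 ] rotvec tool [0.003  0.0006 0.0002]
0 [-0.0001, -0.0005, 0.0005] [0.0007, 0.0001, 0.0]
1 [-0.0001, -0.0005, 0.0005] [0.0007, 0.0001, 0.0]
2 [-0.0001, -0.0005, 0.0005] [0.0007, 0.0001, 0.0]
3 [-0.0001, -0.0005, 0.0005] [0.0007, 0.0001, 0.0]
```

View pics/w8z.png

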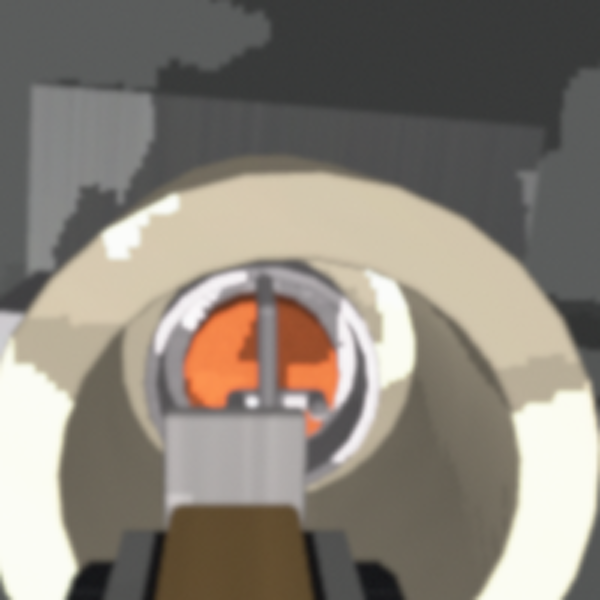

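The foot has passed under the loop. In the zoomed view the shaft is at x≈235, the loop at 267 and the toe at 318. I'll recentre by about 2 mm and then lift gently.

```bash
python3 -m inch '[{"linear":[0,-0.0015,0],"rotation":[0.003,0,0]},{"linear":[0,-0.0005,-0.003],"rotation":[0,0,0]},{"linear":[0,0,-0.004],"rotation":[0,0,0]},{"linear":[0,0,-0.004],"rotation":[0,0,0]},{"linear":[0,0,-0.004],"rotation":[0,0,0]},{"linear":[0,0,-0.004],"rotation":[0,0,0]},{"linear":[0,0,-0.004],"rotation":[0,0,0]},{"linear":[0,0,-0.002],"rotation":[0,0,0]}]'; python3 -c "
from h import *
to(.557,-.047,.34,1.51,8)"
```

```text
time: 12.6
position: [0.5558, -0.0465, 0.2011]
orientation: [-3.14, 0.0, 1.51]
ft_force: [-0.3, -0.2, -2.8]
width: 0.248
t 12.6 pos [ 0.5558 -0.0465  0.2011] ori [-3.1400e+00  4.0000e-04  1.5101e+00] F [-0.3 -0.2 -2.8] w 0.248
rows needed 8 world d [ 0.0012 -0.0005  0.1389] rotvec tool [-0.0016  0.0004  0.0001]
0 [-0.0001, 0.0001, -0.0174] [-0.0002, 0.0001, 0.0]
1 [-0.0001, 0.0001, -0.0174] [-0.0002, 0.0001, 0.0]
2 [-0.0001, 0.0001, -0.0174] [-0.0002, 0.0001, 0.0]
3 [-0.0001, 0.0001, -0.0174] [-0.0002, 0.0001, 0.0]
4 [-0.0001, 0.0001, -0.0174] [-0.0002, 0.0001, 0.0]
5 [-0.0001, 0.0001, -0.0174] [-0.0002, 0.0001, 0.0]
6 [-0.0001, 0.0001, -0.0174] [-0.0002, 0.0001, 0.0]
7 [-0.0001, 0.0002, -0.0174] [-0.0002, 0.0001, 0.0]
```

```bash
python3 -m inch '[{"linear":[0,0,-0.004],"rotation":[0,0,0]},{"linear":[0,0,-0.006],"rotation":[0,0,0]},{"linear":[0,0,-0.009],"rotation":[0,0,0]},{"linear":[0,0,-0.01],"rotation":[0,0,0]},{"linear":[0,0,-0.01],"rotation":[0,0,0]},{"linear":[0,0,-0.01],"rotation":[0,0,0]},{"linear":[0,0,-0.009],"rotation":[0,0,0]},{"linear":[0,0,-0.006],"rotation":[0,0,0]}]'; python3 -c "
from h import *
to(.557,-.047,.345,1.51,1)
im,d=r.capture('wrist');cv2.imwrite('pics/w9z.png',cv2.resize(im[60:260,245:445],None,fx=3,fy=3,interpolation=cv2.INTER_CUBIC))"
```

```text
time: 13.4
position: [0.5557, -0.0464, 0.2708]
orientation: [-3.14, 0.0, 1.51]
ft_force: [-0.5, -0.5, -3.0]
width: 0.251
t 13.4 pos [ 0.5557 -0.0464  0.2708] ori [-3.1398e+00  4.0000e-04  1.5101e+00] F [-0.5 -0.5 -3. ] w 0.251
rows needed 2 world d [ 0.0013 -0.0006  0.0742] rotvec tool [-0.0018  0.0004  0.0001]
0 [-0.0003, 0.0006, -0.0371] [-0.0009, 0.0002, 0.0001]
```

View pics/w9z.png

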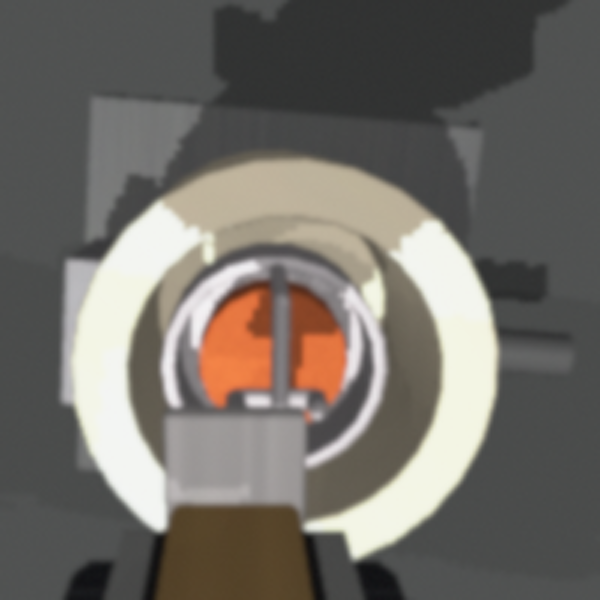

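The cup is hanging level on the hook, with the loop seated in mid-gap. I'll keep lifting.

```bash
python3 -m inch '[{"linear":[0,0,-0.005],"rotation":[0,0,0]},{"linear":[0,0,-0.009],"rotation":[0,0,0]},{"linear":[0,0,-0.011],"rotation":[0,0,0]},{"linear":[0,0,-0.012],"rotation":[0,0,0]},{"linear":[0,0,-0.012],"rotation":[0,0,0]},{"linear":[0,0,-0.011],"rotation":[0,0,0]},{"linear":[0,0,-0.008],"rotation":[0,0,0]},{"linear":[0,0,-0.005],"rotation":[0,0,0]}]'; python3 -c "
from h import *
to(.55,-.294,.345,1.57,8)
im,d=r.capture('scene');cv2.imwrite('pics/s10z.png',cv2.resize(im[120:320,120:330],None,fx=3,fy=3,interpolation=cv2.INTER_CUBIC))
from h import *
T=np.load('pics/top0.npz')
c=info('scene')"
```

```text
time: 14.25
position: [0.5558, -0.0464, 0.3509]
orientation: [-3.141, 0.0, 1.51]
ft_force: [-0.4, 0.9, -2.0]
width: 0.254
t 14.25 pos [ 0.5558 -0.0464  0.3509] ori [-3.1405e+00  5.0000e-04  1.5101e+00] F [-0.4  0.9 -2. ] w 0.254
rows needed 8 world d [-0.0058 -0.2476 -0.0059] rotvec tool [-0.0011  0.0004 -0.0599]
0 [-0.0309, 0.0012, 0.0007] [-0.0001, 0.0001, -0.0075]
1 [-0.0309, 0.0009, 0.0007] [-0.0001, 0.0001, -0.0075]
2 [-0.031, 0.0007, 0.0007] [-0.0001, 0.0001, -0.0075]
3 [-0.031, 0.0005, 0.0007] [-0.0001, 0.0001, -0.0075]
4 [-0.031, 0.0002, 0.0007] [-0.0001, 0.0001, -0.0075]
5 [-0.031, -0.0, 0.0007] [-0.0001, 0.0001, -0.0075]
6 [-0.031, -0.0002, 0.0007] [-0.0001, 0.0001, -0.0075]
7 [-0.031, -0.0005, 0.0007] [-0.0001, 0.0001, -0.0075]
```

View pics/s10z.png

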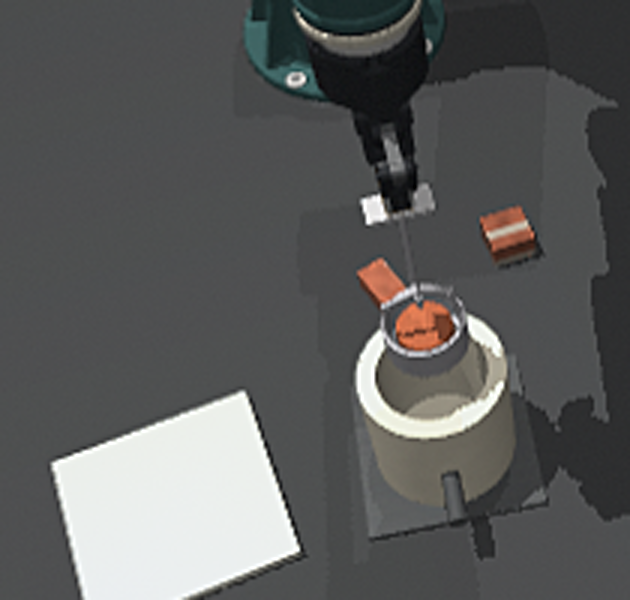

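```bash
python3 -m inch '[{"linear":[-0.003,0,0],"rotation":[0,0,0]},{"linear":[-0.007,0,0],"rotation":[0,0,0]},{"linear":[-0.011,0,0],"rotation":[0,0,0]},{"linear":[-0.015,0,0],"rotation":[0,0,0]},{"linear":[-0.018,-0.0005,0],"rotation":[0,0,0]},{"linear":[-0.02,-0.0005,0],"rotation":[0,0,0]},{"linear":[-0.02,-0.0005,0],"rotation":[0,0,0]},{"linear":[-0.02,-0.0005,0],"rotation":[0,0,0]}]'; python3 -c "
from h import *
to(.538,-.2935,.345,1.51,8)"
```

```text
time: 15.1
position: [0.5449, -0.168, 0.3487]
orientation: [-3.136, 0.0, 1.512]
ft_force: [1.3, -0.3, -1.0]
width: 0.249
t 15.1 pos [ 0.5449 -0.168   0.3487] ori [-3.1364e+00  5.0000e-04  1.5119e+00] F [ 1.3 -0.3 -1. ] w 0.249
rows needed 8 world d [-0.0069 -0.1255 -0.0037] rotvec tool [-0.0052  0.0005  0.0019]
0 [-0.0157, 0.0001, 0.0005] [-0.0007, 0.0001, 0.0002]
1 [-0.0157, 0.0001, 0.0005] [-0.0007, 0.0001, 0.0002]
2 [-0.0157, 0.0001, 0.0005] [-0.0007, 0.0001, 0.0002]
3 [-0.0157, 0.0001, 0.0005] [-0.0007, 0.0001, 0.0002]
4 [-0.0157, 0.0001, 0.0005] [-0.0007, 0.0001, 0.0002]
5 [-0.0157, 0.0001, 0.0005] [-0.0007, 0.0001, 0.0002]
6 [-0.0157, 0.0001, 0.0005] [-0.0007, 0.0001, 0.0002]
7 [-0.0157, 0.0001, 0.0005] [-0.0007, 0.0001, 0.0002]
```

```bash
python3 -m inch '[{"linear":[-0.019,0,0.0005],"rotation":[-0.001,0,0]},{"linear":[-0.017,0,0.0005],"rotation":[-0.001,0,0]},{"linear":[-0.016,0,0.0005],"rotation":[-0.001,0,0]},{"linear":[-0.015,0,0.0005],"rotation":[-0.001,0,0]},{"linear":[-0.013,0,0],"rotation":[-0.001,0,0]},{"linear":[-0.011,0,0],"rotation":[0,0,0]},{"linear":[-0.008,0,0],"rotation":[0,0,0]},{"linear":[-0.005,0,0],"rotation":[0,0,0]}]'; python3 -c "
from h import *
to(.538,-.2935,.345,1.51,8)"
```

```text
time: 15.9
position: [0.535, -0.2857, 0.3443]
orientation: [-3.138, 0.001, 1.506]
ft_force: [-0.0, -0.5, -2.5]
width: 0.25
t 15.9 pos [ 0.535  -0.2857  0.3443] ori [-3.1377e+00  9.0000e-04  1.5058e+00] F [-0.  -0.5 -2.5] w 0.25
rows needed 8 world d [ 0.003  -0.0078  0.0007] rotvec tool [-0.0039  0.0009 -0.0042]
0 [-0.0009, 0.0004, -0.0001] [-0.0005, 0.0001, -0.0005]
1 [-0.0009, 0.0004, -0.0001] [-0.0005, 0.0001, -0.0005]
2 [-0.0009, 0.0004, -0.0001] [-0.0005, 0.0001, -0.0005]
3 [-0.0009, 0.0004, -0.0001] [-0.0005, 0.0001, -0.0005]
4 [-0.0009, 0.0004, -0.0001] [-0.0005, 0.0001, -0.0005]
5 [-0.0009, 0.0004, -0.0001] [-0.0005, 0.0001, -0.0005]
6 [-0.0009, 0.0004, -0.0001] [-0.0005, 0.0001, -0.0005]
7 [-0.0009, 0.0004, -0.0001] [-0.0005, 0.0001, -0.0005]
```

```bash
python3 -m inch '[{"linear":[-0.003,0.0015,0],"rotation":[-0.002,0,-0.002]},{"linear":[-0.002,0.001,0.004],"rotation":[-0.001,0,-0.001]},{"linear":[-0.001,0,0.008],"rotation":[0,0,0]},{"linear":[0,0,0.012],"rotation":[0,0,0]},{"linear":[0,0,0.014],"rotation":[0,0,0]},{"linear":[0,0,0.014],"rotation":[0,0,0]},{"linear":[0,0,0.014],"rotation":[0,0,0]},{"linear":[0,0,0.012],"rotation":[0,0,0]}]'; python3 -c "
from h import *
to(.538,-.2935,.193,1.51,8)
im,d=r.capture('scene');cv2.imwrite('pics/s11z.png',cv2.resize(im[170:350,110:310],None,fx=3,fy=3,interpolation=cv2.INTER_CUBIC))"
```

```text
time: 16.7
position: [0.5378, -0.2896, 0.2607]
orientation: [3.141, -0.0, 1.512]
ft_force: [0.1, 0.1, -2.6]
width: 0.25
t 16.7 pos [ 0.5378 -0.2896  0.2607] ori [ 3.1414e+00 -2.0000e-04  1.5123e+00] F [ 0.1  0.1 -2.6] w 0.25
rows needed 8 world d [ 0.0002 -0.0039 -0.0677] rotvec tool [ 0.0002 -0.0002  0.0023]
0 [-0.0005, 0.0, 0.0085] [0.0, -0.0, 0.0003]
1 [-0.0005, 0.0, 0.0085] [0.0, -0.0, 0.0003]
2 [-0.0005, 0.0, 0.0085] [0.0, -0.0, 0.0003]
3 [-0.0005, 0.0001, 0.0085] [0.0, -0.0, 0.0003]
4 [-0.0005, 0.0001, 0.0085] [0.0, -0.0, 0.0003]
5 [-0.0005, 0.0001, 0.0085] [0.0, -0.0, 0.0003]
6 [-0.0005, 0.0001, 0.0085] [0.0, -0.0, 0.0003]
7 [-0.0005, 0.0001, 0.0085] [0.0, -0.0, 0.0003]
```

View pics/s11z.png

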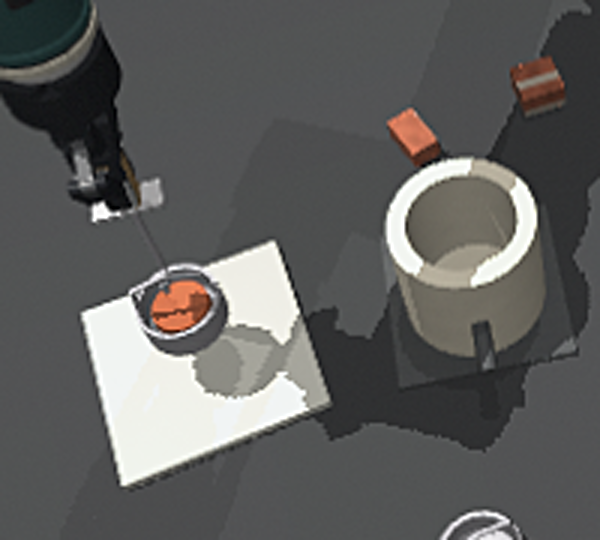

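```bash
python3 -m inch '[{"linear":[-0.001,0,0.009],"rotation":[0,0,0]},{"linear":[-0.001,0,0.009],"rotation":[0,0,0]},{"linear":[-0.001,0,0.008],"rotation":[0,0,0]},{"linear":[0,0,0.007],"rotation":[0,0,0]},{"linear":[0,0,0.005],"rotation":[0,0,0]},{"linear":[0,0,0.004],"rotation":[0,0,0]},{"linear":[0,0,0.003],"rotation":[0,0,0]},{"linear":[0,0,0.002],"rotation":[0,0,0]}]'; python3 -c "
from h import *
to(.538,-.2935,.193,1.51,4)"
```

```text
time: 17.55
position: [0.537, -0.292, 0.2077]
orientation: [-3.139, -0.002, 1.513]
ft_force: [1.1, 0.4, -2.5]
width: 0.254
t 17.55 pos [ 0.537  -0.292   0.2077] ori [-3.1395e+00 -1.7000e-03  1.5127e+00] F [ 1.1  0.4 -2.5] w 0.254
rows needed 4 world d [ 0.001  -0.0015 -0.0147] rotvec tool [-0.0021 -0.0017  0.0027]
0 [-0.0004, 0.0003, 0.0037] [-0.0005, -0.0004, 0.0007]
1 [-0.0004, 0.0003, 0.0037] [-0.0005, -0.0004, 0.0007]
2 [-0.0004, 0.0003, 0.0037] [-0.0005, -0.0004, 0.0007]
3 [-0.0004, 0.0003, 0.0037] [-0.0005, -0.0004, 0.0007]
```

```bash
python3 -m inch '[{"linear":[0,0,0.002],"rotation":[-0.001,0,0]},{"linear":[0,0,0.0025],"rotation":[-0.001,0,0]},{"linear":[0,0,0.0025],"rotation":[0,0,0]},{"linear":[0,0,0.0025],"rotation":[0,0,0]},{"linear":[0,0,0.0025],"rotation":[0,0,0]},{"linear":[0,0,0.0025],"rotation":[0,0,0]},{"linear":[0,0,0.002],"rotation":[0,0,0]},{"linear":[0,0,0.001],"rotation":[0,0,0]}]'; python3 -c "
from h import *
to(.538,-.2935,.193,1.51,1)
im,d=r.capture('scene');cv2.imwrite('pics/s12z.png',cv2.resize(im[220:350,110:270],None,fx=4,fy=4,interpolation=cv2.INTER_CUBIC))
c=info('wrist');im,d=r.capture('wrist');np.savez('pics/w12.npz',im=im,d=d,eye=c['eye'],att=c['attitude']);cv2.imwrite('pics/w12z.png',cv2.resize(im[60:260,245:445],None,fx=3,fy=3,interpolation=cv2.INTER_CUBIC))"
```

```text
time: 18.35
position: [0.5378, -0.2925, 0.1898]
orientation: [3.139, -0.0, 1.513]
ft_force: [-0.1, -0.9, -1.3]
width: 0.25
t 18.35 pos [ 0.5378 -0.2925  0.1898] ori [ 3.1393e+00 -5.0000e-04  1.5127e+00] F [-0.1 -0.9 -1.3] w 0.25
rows needed 1 world d [ 0.0002 -0.001   0.0032] rotvec tool [ 0.0022 -0.0005  0.0027]
0 [-0.001, 0.0003, -0.0032] [0.0022, -0.0005, 0.0027]
```

View pics/s12z.png

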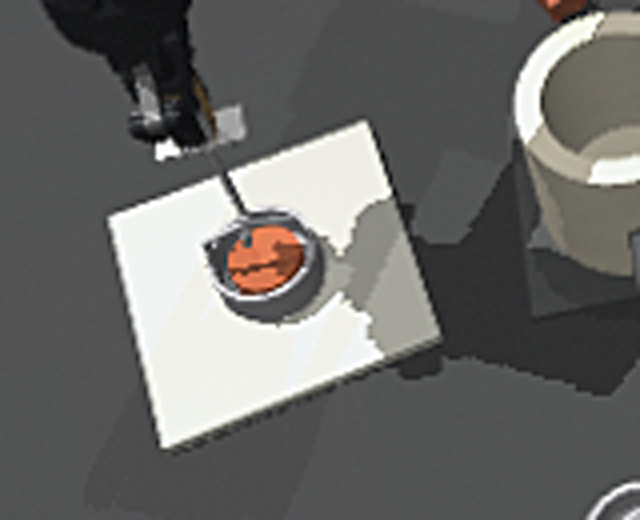

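View pics/w12z.png

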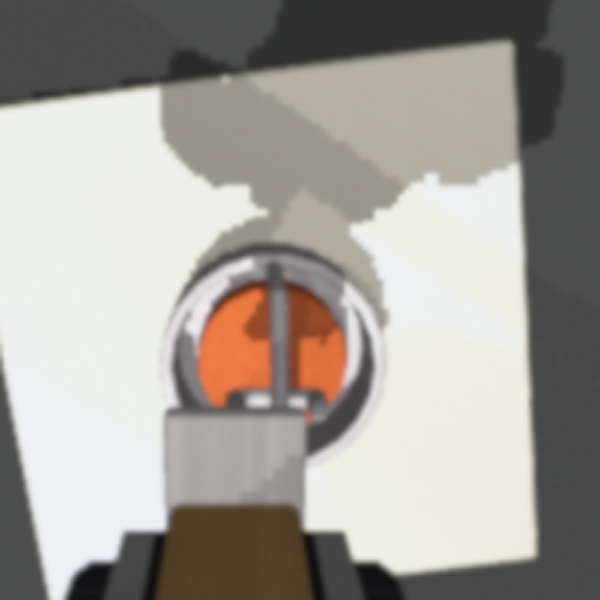

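The wrist force has dropped back to the hook alone (−1.3 N), and the cup stands mid-tile with its loop in the gap. I'll hold briefly and then lower the foot clear of the loop.

```bash
python3 -m inch '[{"linear":[0,0,0],"rotation":[0.002,0,0]},{"linear":[0,0,0],"rotation":[0,0,0]},{"linear":[0,0,0.003],"rotation":[0,0,0]},{"linear":[0,0,0.004],"rotation":[0,0,0]},{"linear":[0,0,0.003],"rotation":[0,0,0]},{"linear":[0,0,0.001],"rotation":[0,0,0]},{"linear":[0,0,0],"rotation":[0,0,0]},{"linear":[0,0,0],"rotation":[0,0,0]}]'; python3 - <<'E'
from h import *
to(.51,-.2935,.177,1.51,1)
c=info('wrist');im,d=r.capture('wrist');cv2.imwrite('pics/w13z.png',cv2.resize(im[60:260,245:445],None,fx=3,fy=3,interpolation=cv2.INTER_CUBIC))
for v in range(143,200,4):
  q=[(u,*pt(c,u,v,depth=d[v,u])) for u in range(310,360) if d[v,u]>0]
  q=np.array([x for x in q if .062<x[3]<.095])
  if len(q): print(v,int(q[0,0]),int(q[-1,0]),len(q),np.round(q[:,1:].mean(0),4))
E
```

```text
time: 19.25
position: [0.538, -0.2926, 0.1782]
orientation: [3.141, -0.0, 1.513]
ft_force: [-0.3, 0.1, -1.5]
width: 0.253
t 19.25 pos [ 0.538  -0.2926  0.1782] ori [ 3.1410e+00 -2.0000e-04  1.5127e+00] F [-0.3  0.1 -1.5] w 0.253
rows needed 1 world d [-0.028  -0.0009 -0.0012] rotvec tool [ 0.0006 -0.0002  0.0027]
0 [-0.0025, -0.0279, 0.0012] [0.0006, -0.0002, 0.0027]
155 335 339 5 [ 0.5513 -0.2623  0.0671]
159 335 340 6 [ 0.5512 -0.2637  0.0775]
163 335 341 7 [ 0.5514 -0.2667  0.078 ]
167 335 341 7 [ 0.5512 -0.2695  0.0794]
171 335 341 7 [ 0.5511 -0.2726  0.0799]
175 335 341 7 [ 0.5509 -0.2754  0.0811]
179 335 341 7 [ 0.5507 -0.2784  0.0818]
183 335 341 7 [ 0.5505 -0.2812  0.0829]
187 335 341 7 [ 0.5504 -0.284   0.0842]
191 320 352 33 [ 0.549  -0.2906  0.0715]
195 320 354 35 [ 0.5496 -0.2927  0.076 ]
199 349 353 5 [ 0.5605 -0.2963  0.0771]
```

View pics/w13z.png

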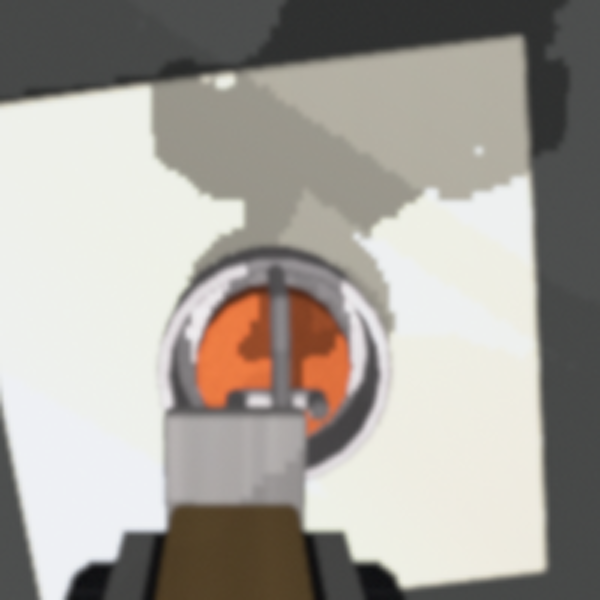

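```bash
python3 -m inch '[{"linear":[0,0,0.0025],"rotation":[0,0,0]},{"linear":[0,0,0.0005],"rotation":[0,0,0]},{"linear":[0,-0.004,0],"rotation":[0,0,0]},{"linear":[0,-0.007,0],"rotation":[0,0,0]},{"linear":[0,-0.008,0],"rotation":[0,0,0]},{"linear":[0,-0.008,0],"rotation":[0,0,0]},{"linear":[0,-0.006,0],"rotation":[0,0,0]},{"linear":[0,-0.002,0],"rotation":[0,0,0]}]'; python3 - <<'E'
from h import *
to(.495,-.29,.3,1.51,8)
c=info('wrist');im,d=r.capture('wrist');cv2.imwrite('pics/w14z.png',cv2.resize(im[60:260,245:445],None,fx=3,fy=3,interpolation=cv2.INTER_CUBIC))
E
```

```text
time: 20.1
position: [0.4996, -0.2903, 0.1753]
orientation: [3.141, 0.0, 1.513]
ft_force: [0.3, 0.7, -0.9]
width: 0.249
t 20.1 pos [ 0.4996 -0.2903  0.1753] ori [3.1412e+00 1.0000e-04 1.5127e+00] F [ 0.3  0.7 -0.9] w 0.249
rows needed 8 world d [-0.0046  0.0003  0.1247] rotvec tool [0.0004 0.0001 0.0027]
0 [0.0, -0.0006, -0.0156] [0.0001, 0.0, 0.0003]
1 [0.0, -0.0006, -0.0156] [0.0001, 0.0, 0.0003]
2 [0.0, -0.0006, -0.0156] [0.0001, 0.0, 0.0003]
3 [0.0, -0.0006, -0.0156] [0.0001, 0.0, 0.0003]
4 [0.0, -0.0006, -0.0156] [0.0001, 0.0, 0.0003]
5 [0.0, -0.0006, -0.0156] [0.0001, 0.0, 0.0003]
6 [0.0, -0.0006, -0.0156] [0.0001, 0.0, 0.0003]
7 [0.0, -0.0006, -0.0156] [0.0001, 0.0, 0.0003]
```

View pics/w14z.png

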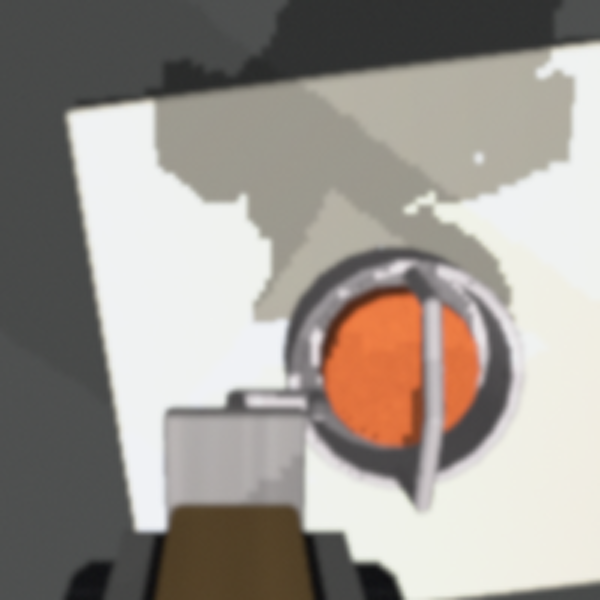

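The toe at (318,400) is well clear of the loop at x≈432, so the hook is free. Lifting straight up.

```bash
python3 -m inch '[{"linear":[0,-0.001,-0.008],"rotation":[0,0,0]},{"linear":[0,-0.001,-0.016],"rotation":[0,0,0]},{"linear":[0,0,-0.022],"rotation":[0,0,0]},{"linear":[0,0,-0.025],"rotation":[0,0,0]},{"linear":[0,0,-0.025],"rotation":[0,0,0]},{"linear":[0,0,-0.025],"rotation":[0,0,0]},{"linear":[0,0,-0.025],"rotation":[0,0,0]},{"linear":[0,0,-0.015],"rotation":[0,0,0]}]'; python3 - <<'E'
from h import *
to(.5314,.3312,.34,1.743,8,.045)
E
```

```text
time: 20.95
position: [0.4973, -0.2896, 0.3443]
orientation: [-3.141, -0.001, 1.513]
ft_force: [-0.5, -0.3, -1.5]
width: 0.251
t 20.95 pos [ 0.4973 -0.2896  0.3443] ori [-3.1410e+00 -1.2000e-03  1.5131e+00] F [-0.5 -0.3 -1.5] w 0.251
rows needed 14 world d [ 0.0341  0.6208 -0.0043] rotvec tool [-0.0005 -0.0013 -0.2299]
0 [0.0444, -0.0001, 0.0004] [-0.0, -0.0001, -0.0164]
1 [0.0444, 0.0006, 0.0004] [-0.0, -0.0001, -0.0164]
2 [0.0444, 0.0013, 0.0004] [-0.0, -0.0001, -0.0164]
3 [0.0444, 0.0021, 0.0003] [-0.0, -0.0001, -0.0164]
4 [0.0443, 0.0028, 0.0003] [-0.0, -0.0001, -0.0164]
5 [0.0443, 0.0035, 0.0003] [-0.0, -0.0001, -0.0164]
6 [0.0442, 0.0042, 0.0003] [-0.0, -0.0001, -0.0164]
7 [0.0441, 0.005, 0.0003] [-0.0, -0.0001, -0.0164]
```

```bash
python3 -m inch '[{"linear":[0.02,0,0],"rotation":[0,0,-0.01]},{"linear":[0.035,0.0005,0],"rotation":[0,0,-0.016]},{"linear":[0.044,0.001,0],"rotation":[0,0,-0.016]},{"linear":[0.044,0.002,0],"rotation":[0,0,-0.016]},{"linear":[0.044,0.003,0],"rotation":[0,0,-0.016]},{"linear":[0.044,0.0035,0],"rotation":[0,0,-0.016]},{"linear":[0.044,0.004,0],"rotation":[0,0,-0.016]},{"linear":[0.044,0.005,0],"rotation":[0,0,-0.016]}]'; python3 - <<'E'
from h import *
to(.5314,.3312,.32,1.743,8,.045)
E
```

```text
time: 21.75
position: [0.5161, 0.0408, 0.3461]
orientation: [3.137, 0.001, 1.634]
ft_force: [1.1, -1.0, -1.9]
width: 0.247
t 21.75 pos [0.5161 0.0408 0.3461] ori [3.1368e+00 1.5000e-03 1.6344e+00] F [ 1.1 -1.  -1.9] w 0.247
rows needed 8 world d [ 0.0153  0.2904 -0.0261] rotvec tool [ 0.0047  0.0017 -0.1086]
0 [0.0361, 0.0042, 0.0032] [0.0006, 0.0002, -0.0136]
1 [0.036, 0.0047, 0.0032] [0.0006, 0.0002, -0.0136]
2 [0.036, 0.0052, 0.0032] [0.0006, 0.0002, -0.0136]
3 [0.0359, 0.0057, 0.0032] [0.0006, 0.0002, -0.0136]
4 [0.0358, 0.0062, 0.0032] [0.0006, 0.0002, -0.0136]
5 [0.0357, 0.0067, 0.0033] [0.0006, 0.0002, -0.0136]
6 [0.0356, 0.0071, 0.0033] [0.0006, 0.0002, -0.0136]
7 [0.0355, 0.0076, 0.0033] [0.0006, 0.0002, -0.0136]
```

```bash
python3 -m inch '[{"linear":[0.044,0.0045,0.001],"rotation":[0.001,0,-0.016]},{"linear":[0.044,0.005,0.001],"rotation":[0.001,0,-0.016]},{"linear":[0.044,0.006,0.001],"rotation":[0.001,0,-0.016]},{"linear":[0.042,0.007,0.001],"rotation":[0.001,0,-0.016]},{"linear":[0.036,0.006,0.001],"rotation":[0,0,-0.014]},{"linear":[0.026,0.005,0.001],"rotation":[0,0,-0.012]},{"linear":[0.017,0.003,0.001],"rotation":[0,0,-0.008]},{"linear":[0.008,0.002,0.001],"rotation":[0,0,-0.004]}]'; python3 - <<'E'
from h import *
to(.5314,.3312,.29,1.743,8,.045)
E
```

```text
time: 22.55
position: [0.5144, 0.3276, 0.3349]
orientation: [-3.136, -0.003, 1.754]
ft_force: [0.9, -0.4, -1.2]
width: 0.248
t 22.55 pos [0.5144 0.3276 0.3349] ori [-3.1360e+00 -2.9000e-03  1.7545e+00] F [ 0.9 -0.4 -1.2] w 0.248
rows needed 8 world d [ 0.017   0.0036 -0.0449] rotvec tool [-0.0056 -0.0029  0.0115]
0 [0.0, 0.0022, 0.0056] [-0.0007, -0.0004, 0.0014]
1 [0.0, 0.0022, 0.0056] [-0.0007, -0.0004, 0.0014]
2 [0.0, 0.0022, 0.0056] [-0.0007, -0.0004, 0.0014]
3 [0.0, 0.0022, 0.0056] [-0.0007, -0.0004, 0.0014]
4 [0.0001, 0.0022, 0.0056] [-0.0007, -0.0004, 0.0014]
5 [0.0001, 0.0022, 0.0056] [-0.0007, -0.0004, 0.0014]
6 [0.0001, 0.0022, 0.0056] [-0.0007, -0.0004, 0.0014]
7 [0.0001, 0.0022, 0.0056] [-0.0007, -0.0004, 0.0014]
```

```bash
python3 -m inch '[{"linear":[-0.002,0.006,0],"rotation":[-0.003,-0.002,0.004]},{"linear":[0,0.005,0.008],"rotation":[-0.002,-0.001,0.003]},{"linear":[0,0.003,0.014],"rotation":[0,0,0.002]},{"linear":[0,0.001,0.016],"rotation":[0,0,0]},{"linear":[0,0,0.014],"rotation":[0,0,0]},{"linear":[0,0,0.006],"rotation":[0,0,0]},{"linear":[0,0,0],"rotation":[0,0,0]},{"linear":[0,0,0],"rotation":[0,0,0]}]'; python3 - <<'E'
from h import *
to(.5314,.3312,.25,1.743,8,.045)
E
```

```text
time: 23.35
position: [0.53, 0.323, 0.2695]
orientation: [-3.137, 0.004, 1.739]
ft_force: [-0.1, 0.5, -1.5]
width: 0.251
t 23.35 pos [0.53   0.323  0.2695] ori [-3.1366  0.0036  1.7393] F [-0.1  0.5 -1.5] w 0.251
rows needed 8 world d [ 0.0014  0.0082 -0.0195] rotvec tool [-0.005   0.0036 -0.0037]
0 [0.001, 0.0004, 0.0024] [-0.0006, 0.0004, -0.0005]
1 [0.001, 0.0004, 0.0024] [-0.0006, 0.0004, -0.0005]
2 [0.001, 0.0004, 0.0024] [-0.0006, 0.0004, -0.0005]
3 [0.001, 0.0004, 0.0024] [-0.0006, 0.0004, -0.0005]
4 [0.001, 0.0004, 0.0024] [-0.0006, 0.0004, -0.0005]
5 [0.001, 0.0004, 0.0024] [-0.0006, 0.0004, -0.0005]
6 [0.001, 0.0004, 0.0024] [-0.0006, 0.0004, -0.0005]
7 [0.001, 0.0004, 0.0024] [-0.0006, 0.0004, -0.0005]
```

```bash
python3 -m inch '[{"linear":[0.004,0.001,0],"rotation":[-0.003,0.002,-0.002]},{"linear":[0.003,0.0005,0.002],"rotation":[-0.002,0.001,-0.001]},{"linear":[0.001,0,0.007],"rotation":[0,0,0]},{"linear":[0,0,0.006],"rotation":[0,0,0]},{"linear":[0,0,0.002],"rotation":[0,0,0]},{"linear":[0,0,0],"rotation":[0,0,0]},{"linear":[0,0,0],"rotation":[0,0,0]},{"linear":[0,0,0],"rotation":[0,0,0]}]'; python3 - <<'E'
from h import *
to(.5314,.3312,.129,1.743,8,.045)
c=info('wrist');im,d=r.capture('wrist');cv2.imwrite('pics/w15z.png',cv2.resize(im[60:260,220:420],None,fx=3,fy=3,interpolation=cv2.INTER_CUBIC))
E
```

```text
time: 24.15
position: [0.5312, 0.3323, 0.253]
orientation: [3.138, -0.001, 1.743]
ft_force: [-0.2, 0.4, -1.4]
width: 0.246
t 24.15 pos [0.5312 0.3323 0.253 ] ori [ 3.1376e+00 -7.0000e-04  1.7426e+00] F [-0.2  0.4 -1.4] w 0.246
rows needed 8 world d [ 0.0002 -0.0011 -0.124 ] rotvec tool [ 0.004  -0.0007 -0.0004]
0 [-0.0002, -0.0001, 0.0155] [0.0005, -0.0001, -0.0]
1 [-0.0002, -0.0001, 0.0155] [0.0005, -0.0001, -0.0]
2 [-0.0002, -0.0, 0.0155] [0.0005, -0.0001, -0.0]
3 [-0.0002, -0.0, 0.0155] [0.0005, -0.0001, -0.0]
4 [-0.0002, -0.0, 0.0155] [0.0005, -0.0001, -0.0]
5 [-0.0002, -0.0, 0.0155] [0.0005, -0.0001, -0.0]
6 [-0.0001, -0.0, 0.0155] [0.0005, -0.0001, -0.0]
7 [-0.0001, -0.0, 0.0155] [0.0005, -0.0001, -0.0]
```

View pics/w15z.png

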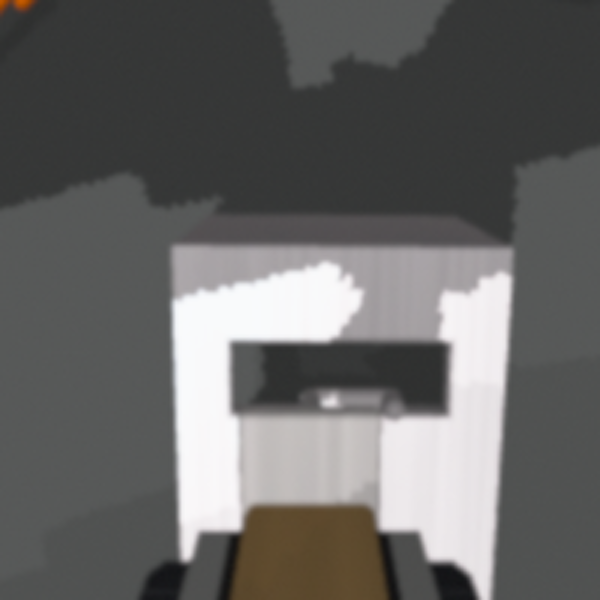

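The foot lies over its slot, with the toe at x≈395 inside the 232–450 span, and the pose matches the pick-up pose. I'll lower it.

```bash
python3 -m inch '[{"linear":[-0.001,0,0.005],"rotation":[0.003,0,0]},{"linear":[0,0,0.008],"rotation":[0.001,0,0]},{"linear":[0,0,0.01],"rotation":[0,0,0]},{"linear":[0,0,0.01],"rotation":[0,0,0]},{"linear":[0,0,0.01],"rotation":[0,0,0]},{"linear":[0,0,0.01],"rotation":[0,0,0]},{"linear":[0,0,0.008],"rotation":[0,0,0]},{"linear":[0,0,0.004],"rotation":[0,0,0]}]'; python3 - <<'E'
from h import *
to(.5314,.3312,.129,1.743,4,.045)
E
```

```text
time: 25.0
position: [0.5311, 0.331, 0.1818]
orientation: [-3.14, -0.0, 1.742]
ft_force: [0.5, -0.8, -1.2]
width: 0.247
t 25.0 pos [0.5311 0.331  0.1818] ori [-3.1404e+00 -5.0000e-04  1.7423e+00] F [ 0.5 -0.8 -1.2] w 0.247
rows needed 4 world d [ 0.0003  0.0002 -0.0528] rotvec tool [-0.0012 -0.0005 -0.0007]
0 [0.0, 0.0001, 0.0132] [-0.0003, -0.0001, -0.0002]
1 [0.0, 0.0001, 0.0132] [-0.0003, -0.0001, -0.0002]
2 [0.0, 0.0001, 0.0132] [-0.0003, -0.0001, -0.0002]
3 [0.0, 0.0001, 0.0132] [-0.0003, -0.0001, -0.0002]
```

```bash
python3 -m inch '[{"linear":[0,0,0.007],"rotation":[-0.001,0,0]},{"linear":[0,0,0.01],"rotation":[0,0,0]},{"linear":[0,0,0.01],"rotation":[0,0,0]},{"linear":[0,0,0.008],"rotation":[0,0,0]},{"linear":[0,0,0.005],"rotation":[0,0,0]},{"linear":[0,0,0.003],"rotation":[0,0,0]},{"linear":[0,0,0.0015],"rotation":[0,0,0]},{"linear":[0,0,0],"rotation":[0,0,0]}]'; python3 - <<'E'
from h import *
to(.5314,.3312,.129,1.743,4,.045)
E
```

```text
time: 25.8
position: [0.5312, 0.3311, 0.1329]
orientation: [-3.141, -0.0, 1.742]
ft_force: [-0.3, 0.1, 0.4]
width: 0.249
t 25.8 pos [0.5312 0.3311 0.1329] ori [-3.1412e+00 -4.0000e-04  1.7423e+00] F [-0.3  0.1  0.4] w 0.249
rows needed 4 world d [ 0.0002  0.0001 -0.0039] rotvec tool [-0.0003 -0.0004 -0.0007]
0 [0.0, 0.0, 0.001] [-0.0001, -0.0001, -0.0002]
1 [0.0, 0.0, 0.001] [-0.0001, -0.0001, -0.0002]
2 [0.0, 0.0, 0.001] [-0.0001, -0.0001, -0.0002]
3 [0.0, 0.0, 0.001] [-0.0001, -0.0001, -0.0002]
```

```bash
python3 -m inch '[{"linear":[0,0,0.0015],"rotation":[0,0,0]},{"linear":[0,0,0.001],"rotation":[0,0,0]},{"linear":[0,0,0.001],"rotation":[0,0,0]},{"linear":[0,0,0.001],"rotation":[0,0,0]},{"linear":[0,0,0],"rotation":[0,0,0]},{"linear":[0,0,0],"rotation":[0,0,0]},{"linear":[0,0,0],"rotation":[0,0,0]},{"linear":[0,0,0],"rotation":[0,0,0]}]'; python3 - <<'E'
from h import *
to(.5314,.3312,.128,1.743,4,.045)
for i in range(3):
    r.capture('scene'); print(np.round(r.get_state()['ft_force'],1))
E
```

```text
time: 26.6
position: [0.5322, 0.3316, 0.1294]
orientation: [3.139, -0.001, 1.742]
ft_force: [-0.1, -0.1, 0.1]
width: 0.248
t 26.6 pos [0.5322 0.3316 0.1294] ori [ 3.1393e+00 -1.1000e-03  1.7424e+00] F [-0.1 -0.1  0.1] w 0.248
rows needed 4 world d [-0.0008 -0.0004 -0.0014] rotvec tool [ 0.0023 -0.0011 -0.0006]
0 [-0.0001, -0.0002, 0.0004] [0.0006, -0.0003, -0.0002]
1 [-0.0001, -0.0002, 0.0004] [0.0006, -0.0003, -0.0002]
2 [-0.0001, -0.0002, 0.0004] [0.0006, -0.0003, -0.0002]
3 [-0.0001, -0.0002, 0.0004] [0.0006, -0.0003, -0.0002]
[ 0.1  0.8 -0.5]
[-0.  -0.3 -0.4]
[ 0.4 -0.6 -1.2]
```

```bash
python3 -m inch '[{"linear":[0,-0.0005,0.001],"rotation":[0.002,0,0]},{"linear":[0,0,0.001],"rotation":[0,0,0]},{"linear":[0,0,0],"rotation":[0,0,0]},{"linear":[0,0,0],"rotation":[0,0,0]},{"linear":[0,0,0],"rotation":[0,0,0]},{"linear":[0,0,0],"rotation":[0,0,0]},{"linear":[0,0,0],"rotation":[0,0,0]},{"linear":[0,0,0],"rotation":[0,0,0]}]'; python3 - <<'E'
from h import *
to(.5314,.3312,.128,1.743,1,.045)
im,d=r.capture('wrist');cv2.imwrite('pics/w16.png',im)
E
```

```text
time: 27.55
position: [0.5318, 0.3316, 0.1281]
orientation: [3.141, -0.001, 1.742]
ft_force: [-0.2, -0.6, -0.1]
width: 0.25
t 27.55 pos [0.5318 0.3316 0.1281] ori [ 3.1410e+00 -1.3000e-03  1.7424e+00] F [-0.2 -0.6 -0.1] w 0.25
rows needed 1 world d [-0.0004 -0.0004 -0.0001] rotvec tool [ 0.0006 -0.0013 -0.0006]
0 [-0.0003, -0.0004, 0.0001] [0.0006, -0.0013, -0.0006]
```

View pics/w16.png

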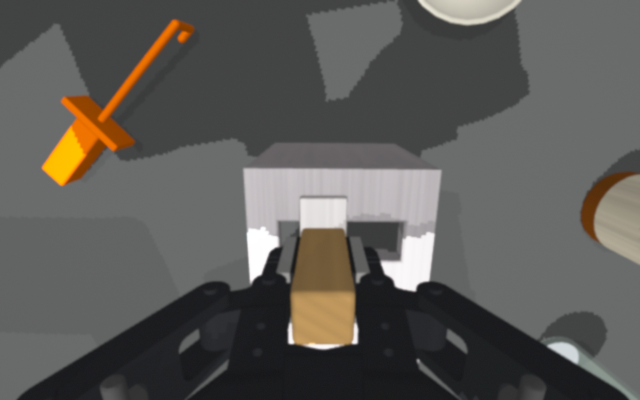

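The collar at (323,210) sits on the rack over the slot, as it did before the pick-up, and the height matches. Releasing.

```bash
python3 -m inch '[{"linear":[0,0,0],"rotation":[0,0,0]},{"linear":[0,0,0],"rotation":[0,0,0]},{"linear":[0,0,0],"rotation":[0,0,0]},{"linear":[0,0,0],"rotation":[0,0,0]},{"linear":[0,0,0],"rotation":[0,0,0]},{"linear":[0,0,0],"rotation":[0,0,0]},{"linear":[0,0,0],"rotation":[0,0,0]},{"linear":[0,0,0],"rotation":[0,0,0]}]' 0; python3 -c "
from h import *
to(.5314,.3312,.128,1.743,1,.045)"
```

```text
time: 28.4
position: [0.5322, 0.3318, 0.1283]
orientation: [3.14, -0.002, 1.742]
ft_force: [0.2, 0.1, -0.3]
width: 1.001
t 28.4 pos [0.5322 0.3318 0.1283] ori [ 3.1402e+00 -1.6000e-03  1.7424e+00] F [ 0.2  0.1 -0.3] w 1.001
rows needed 1 world d [-0.0008 -0.0006 -0.0003] rotvec tool [ 0.0014 -0.0016 -0.0006]
0 [-0.0004, -0.0009, 0.0003] [0.0014, -0.0016, -0.0006]
```

```bash
python3 -m inch '[{"linear":[0,-0.001,-0.005],"rotation":[0.001,-0.001,0]},{"linear":[0,0,-0.012],"rotation":[0,0,0]},{"linear":[0,0,-0.02],"rotation":[0,0,0]},{"linear":[0,0,-0.025],"rotation":[0,0,0]},{"linear":[0,0,-0.025],"rotation":[0,0,0]},{"linear":[0,0,-0.025],"rotation":[0,0,0]},{"linear":[0,0,-0.02],"rotation":[0,0,0]},{"linear":[0,0,-0.01],"rotation":[0,0,0]}]'; python3 - <<'E'
from h import *
for n in ('wrist','scene','top'):
    c=info(n); im,d=r.capture(n); cv2.imwrite(f'pics/{n}f.png',im); np.savez(f'pics/{n}f.npz',im=im,d=d,eye=c['eye'],att=c['attitude'])
im=np.load('pics/scenef.npz')['im']; cv2.imwrite('pics/sfz.png',cv2.resize(im[150:350,120:440],None,fx=2.5,fy=2.5,interpolation=cv2.INTER_CUBIC))
s=r.get_state();print(s['time'],s['position'],s['width'])
E
```

```text
time: 29.2
position: [0.5302, 0.3312, 0.2801]
orientation: [-3.141, -0.0, 1.743]
ft_force: [-0.1, 0.5, -0.2]
width: 0.999
29.35 [0.52961718 0.33088013 0.27768487] 0.9989600307492146
```

View pics/sfz.png

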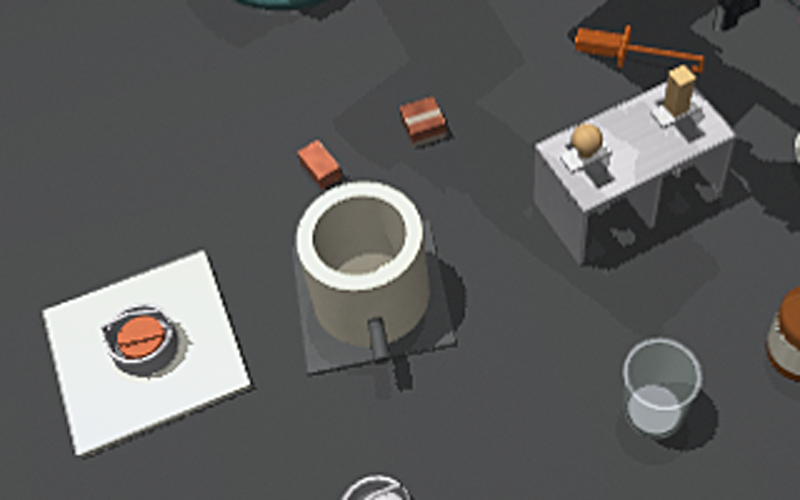

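View pics/wristf.png

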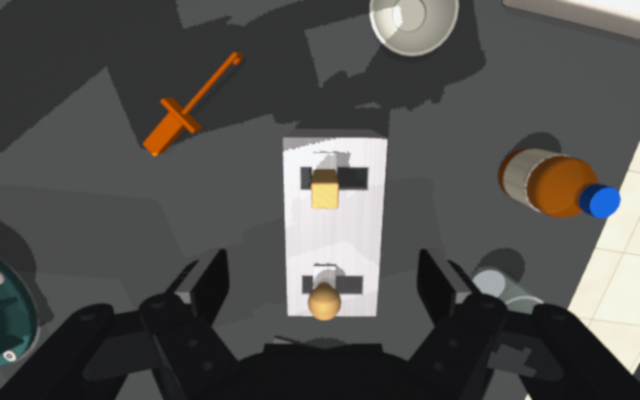

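Both pictures look right: the cup stands upright on the tile and the hook hangs in its own slot. I'll do a quick numeric check before handing in.

```bash
python3 - <<'E'
from h import *
W=np.load("pics/wristf.npz"); c=dict(info("wrist"),eye=W["eye"],attitude=W["att"]); b=W["im"].astype(int)
m=((b[...,2]-b[...,0]>55)&(b[...,2]>200)).astype(np.uint8); m[:,:300]=0;m[:,345:]=0;m[:180]=0;m[225:]=0
k=max(cv2.findContours(m,cv2.RETR_EXTERNAL,cv2.CHAIN_APPROX_NONE)[0],key=cv2.contourArea); rc=cv2.minAreaRect(k); print("handle top",rc,np.round(pt(c,*rc[0],z=.178),4))
T=np.load("pics/topf.npz"); c=info("top"); d=T["d"]; b=T["im"].astype(int)
q=np.array([np.r_[pt(c,u,v,depth=d[v,u])] for v in range(140,215) for u in range(430,500)])
L=q[(q[:,2]>.074)&(q[:,2]<.1)]; C=q[(q[:,2]>.03)&(q[:,2]<.1)]
print("loop",len(L),np.round(L.mean(0),4),L[:,2].max(),"cup extents",np.round([C.min(0),C.max(0)],4))
R_=q[(q[:,2]>.04)&(q[:,2]<.056)]; print("rim z spread",len(R_),np.round(np.polyfit(R_[:,0],R_[:,2],1),3),np.round(np.polyfit(R_[:,1],R_[:,2],1),3))
E
```

```text
handle top ((324.0, 196.0), (24.0, 26.0), 90.0) [0.5313 0.3313 0.178 ]
loop 39 [ 0.5495 -0.2897  0.0821] 0.08900486102607608 cup extents [[ 0.5144 -0.3274  0.03  ]
 [ 0.5844 -0.2558  0.089 ]]
rim z spread 143 [0.    0.044] [0.017 0.05 ]
```

```bash
python3 -c "
from bench import r
print(r.hand_in()); print(r.get_state()['time'])"
```

```text
the job is handed in; nothing more can be done
None
the job is handed in; nothing more can be done
```

The job is done and handed in at about 29 s of the 61 s allowed; the hand-in gives no verdict.

I took the hook rod from the rack and slid its toe under the cup's loop in the well. I lifted the cup out, set it down on the white tile, freed the hook and hung it back in its own slot. The fingers stayed well above the cup throughout.

Last checks:
- **Cup:** it stands upright with a level rim. Its axis is at about (0.549, −0.292), within about 5 mm of the tile's centre, and the top of the loop wire reads about 0.089 m, against about 0.088 m expected.
- **Hook:** the handle top is about 1 mm from where it started, seated and upright in its slot.
- **Gripper:** it is open and about 150 mm above the grasp height, touching nothing.

No check failed or disagreed. After the set-down, the wrist force fell back to that of the hook alone.

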